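Change the batch in the UV curing cabinet and set its dose wheel

TASK

Change the batch in the UV curing cabinet: take the cured blue board off its pulled-out tray and lay it flat in the black tote, lay every coated green board waiting on the blue mat flat on the tray, all parts side up and none on top of another, slide the tray fully home and push the hinged front door shut until its catch snaps and holds it. The dose also has to be set, before or after: roll the recessed thumbwheel in the top of the control column, its top towards the front of the cabinet, until the green band stands at the top of the wheel, in line with the two orange index lines. Leave the other things on the bench where they are.

Things in the scene. Friction and masses are not known exactly. Their poses are not given: they have to be found in the camera images.
- board0: green coated relay board, 84 (x) by 50 (y) mm, on four 10 mm brass standoffs; the board itself lies 10 to 13 mm above its feet; a light-green terminal block (60 mm long, 9 wide, 13 to 27 mm above the feet) runs flush along each long edge: grip it across its 50 mm by these. 90 g. Origin: middle of its underside, at feet level; x lengthwise, z up. Waits on the blue mat; may be absent (None)
- board1: green coated relay board, 84 (x) by 50 (y) mm, on four 10 mm brass standoffs; the board itself lies 10 to 13 mm above its feet; a light-green terminal block (60 mm long, 9 wide, 13 to 27 mm above the feet) runs flush along each long edge: grip it across its 50 mm by these. 90 g. Origin: middle of its underside, at feet level; x lengthwise, z up. Waits on the blue mat; may be absent (None)
- board2: green coated relay board, 84 (x) by 50 (y) mm, on four 10 mm brass standoffs; the board itself lies 10 to 13 mm above its feet; a light-green terminal block (60 mm long, 9 wide, 13 to 27 mm above the feet) runs flush along each long edge: grip it across its 50 mm by these. 90 g. Origin: middle of its underside, at feet level; x lengthwise, z up. Waits on the blue mat; may be absent (None)
- board3: green coated relay board, 84 (x) by 50 (y) mm, on four 10 mm brass standoffs; the board itself lies 10 to 13 mm above its feet; a light-green terminal block (60 mm long, 9 wide, 13 to 27 mm above the feet) runs flush along each long edge: grip it across its 50 mm by these. 90 g. Origin: middle of its underside, at feet level; x lengthwise, z up. Waits on the blue mat; may be absent (None)
- cured: the cured board, blue with white terminal blocks, otherwise the same size, shape and origin as the green ones; it starts on the tray
- tote: fixed black open tote for finished boards, 150 (x) by 130 (y) by 28 mm high, walls and floor 4 mm; origin at the middle of its underside
- box_front (a point): fixed UV cabinet: white chamber 250 mm wide, 260 deep, 150 high; grey control column, 85 mm wide and as high, on its right (-y). This point: on the table under the middle of the chamber's open front face; x points into the cabinet (the front looks to -x), y left, z up. The opening is 230 mm wide, 34 to 126 mm above the table
- tray (a joint): how far the aluminium slide-out tray is pulled out, m: 0 fully home, 0.212 at its stop; it starts about 0.2 out. Slides stiffly (about 2 N) along the cabinet's -x and stays where it is left
- tray_floor (a point): centre of the tray's inner floor (moves with the tray, axes as box_front, 45 mm above the table). Inner floor 200 mm (x) by 194 mm (y), room for four boards, two by two, lengthwise along x; side and rear walls 12 mm high; the floor's front end is closed by the front plate
- tray_lip (a point): middle of the top edge of the tray's upright front plate, on its outer face: plate 200 mm wide, from 38 to 100 mm above the table. Home, this face stands 4 mm proud of the cabinet's front face; push it anywhere along its top 25 mm
- door (a joint): opening angle of the front door, rad: 0 shut and seated on the stop, 2.15 wide open; starts about 1.75 to 1.95. Stays where it is left; from about 0.055 a sprung ball catch resists (push about 12 N at door_push); past 0.03 it pulls the door to 0 and holds it
- door_hinge (a point): on the upright hinge axis at the left (+y) end of the front, mid-thickness of the door, 79 mm above the table; turns with the door, which reaches 247 mm along this frame's -y, outer face to -x. Door 15 mm thick, 20 to 134 mm above the table; shut, it lies 6 mm before the cabinet's front face. Opening swings its free end towards the robot and to the left
- door_push (a point): point on the door's outer face to push at, 160 mm from the hinge, 118 mm above the table (axes as door_hinge). The steel bar handle, 25 mm proud, is 72 mm further out
- wheel (a joint): thumbwheel angle, rad, 0 to 3.1: grows as its top rolls towards the cabinet's front (-x of box_front). The green band (about 8 mm long on the rim, right across it) is at the top, in line with the index lines, at 2.0; it starts at 0.1 to 1.0, band hidden in the slot. Stays where it is left (friction about 0.7 N at the rim)
- wheel_top (a point): highest point of the ribbed black thumbwheel in the top of the control column (fixed, axes as box_front), 158 mm above the table. Radius 30 mm, 16 mm wide, axis along y; only its uppermost 8 mm stands out of the column's top, in a slot 46 by 21 mm; an orange index line lies on the panel each side of the slot at the wheel's middle
- flux_jar: bystander: clear jar with black cap, 40 mm diameter, 50 mm high; origin at its foot
- solvent: bystander: white bottle with red cap, 60 mm diameter, 140 mm high; origin at its foot
- tweezers: bystander: steel tweezers, 125 mm long, lying; origin at the middle, underside
- driver: bystander: red-handled screwdriver, 170 mm long, lying
- brush: bystander: brush, 160 mm long, lying
- spool: bystander: orange solder spool, 54 mm diameter, 38 mm high; origin at its foot
Not all that is in view belongs to the job. What is shaped like the board0 but pink is not meant. What is shaped like the board1 but pink is not meant.

How it is judged:
By the outcome, as a careful person would: the job done as asked, in the order asked, and still so for the second after the job is handed in, with the robot touching nothing.
Of board0, board1, board2, board3 only 3 to 4 are there at a start; the rules pass over those that are not, and their reading is None.
At some moment in a run one of board0, board1, board2, board3 may be knocked a few centimetres aside while the robot is not near it.
It also fails if it takes over 210 s, if anything falls off the work surface, if the arm or the gripper's body presses on something with over 40 N, if the wrist force passes 120 N, or if a joint passes its speed limit or range.

ROBOT

A 7-joint arm with a two-finger parallel gripper is mounted at the origin on the work surface. World frame = base frame: x ahead of the robot, y to its left, z up, the work surface at z = 0. Lengths are in m, angles in rad, forces in N, time in s.
With the tool pointing down it reaches from about 0.425 to 0.925 m from the base axis. Payload 6.8 kg.
Tool frame: the origin (TCP) lies midway between the tips of the shut fingers; the grasp point (between the pads) lies 19 mm behind it; y points along the fingers, z is the direction in which the jaws open and shut, and the axes are right-handed (so a half turn about y gives the same grasp; the last joint's range is limited). The gripper opens to 88 mm and grips with 3 to 60 N. Pads are 20 mm wide; open, the fingers measure 115 mm over their backs; the gripper's body (75 mm by 178 mm) begins 61 mm behind the grasp point.
Start: joints at [-1.209, 0.477, 0.022, 1.555, -0.011, 1.109, -0.083], TCP at [0.306, 0.602, 0.194] pointing down, gripper open.
Joint ranges: [-2.96, 2.96], [-0.34, 2.1], [-1.41, 1.46], [0.24, 2.44], [-1.37, 4.51], [0.17, 1.92], [-2.96, 2.96]. Speed limits (rad/s): [2.39, 2.39, 3.14, 3.14, 3.14, 3.14, 3.14].

INTERFACE

Orientations are given as a 3x3 rotation matrix whose columns are the frame's x, y, z axes.
In Python, from bench import * gives the robot as it stands.
- The arm moves only by the tool servo_tool, never from a script. Its argument "deltas" is a list of rows, each a list of 5 numbers: the shift along the world's x, y, z in m, then the turn about the world's z in rad, then the closure, from 0 (fully open) to 1 (shut). A call has 1 to 20 rows; each row is the pose to reach, as a shift and turn from the pose commanded when the call began; what a row does not reach only later rows make up. A row lasts 1/10 s, in which the tool goes at most 50 mm and 8.59 degrees, less where a joint would pass 70% of its speed; a pose out of reach is approached as far as the arm can. A call with a gripper value outside its range is refused whole. The fingers move at their own pace and stop on an object; "force" is the grip in N (left out, the last holds). Time passes only in rows, so rows that repeat a pose let the fingers close. It gives the time, the measured TCP pose, the force and the opening at its end, in the units of the state.
- get_state(): the state, without advancing time (a new reading comes with each control period).
- camera(name): name is "scene" or "top" or "wrist"; returns the picture (384x512x3 uint8, red, green, blue); there is no depth.
- camera_params(name): a dict with "fx", "fy", "cx", "cy" (pixels), "R" (3x3) and "t" (3): a world point X has camera coordinates R X + t. Camera axes: x right, y down, z forward; pixel columns grow to the right and rows downward; lengths in m; the calibration is good to about 2 mm. A picture is of the moment at which its call begins: read the wrist's pose just before it. camera_params takes no time and is no camera call; for the wrist camera it gives the pose at the moment of the call.
- hand_in(): hands the job in, once; it reports no verdict.
The state is a dict: "time_s": time; "joint_pos": joint angles; "joint_velocities": joint speeds; "joint_efforts": joint torques, N m; "ee_pos": TCP position; "orientation": TCP orientation; "force": force on the tool from outside, world axes, zero at the start; "moment": the same for the moment, N m; "width": opening from 0.0 (shut) to 1.0 (fully open).
Only numpy, scipy, OpenCV 4.12 (cv2) and the standard library are available. Lean on these libraries where they do the work, as an engineer would, in place of code of your own. Each camera call takes 0.05 s, during which the arm holds its last target.

## Working session

There is one attempt and no reset: what is moved stays moved. The work goes in short steps, Python scripts to look and compute and a tool call to move; the robot and the scene stay as the last step left them, time stands still between calls to the robot, and variables do not carry over. Pictures are saved under pics/ and viewed, and the job is handed in when it is done.

Besides the shell and the picture viewer there is one more tool, called after ">>>" as name(argument=value, ...) on one line, values as JSON. servo_tool: Moves the arm, as the interface text tells. Its arguments: {"type":"object","properties":{"deltas":{"type":"array"},"force":{"type":"number"}},"required":["deltas"]}

```bash
mkdir -p pics; ls; cat > h.py <<'E'
from bench import *
import numpy as np, cv2
def snap(n,f):
    p=camera_params(n); im=camera(n); cv2.imwrite(f'pics/{f}.png',im[:,:,::-1]); return im,p
def proj(p,X):
    c=p['R']@np.array(X,float)+p['t']; return np.array([p['fx']*c[0]/c[2]+p['cx'],p['fy']*c[1]/c[2]+p['cy']])
def ray(p,u,v):
    R=np.array(p['R']);t=np.array(p['t']); d=R.T@np.array([(u-p['cx'])/p['fx'],(v-p['cy'])/p['fy'],1]); return -R.T@t,d
def atz(p,u,v,z):
    o,d=ray(p,u,v); return o+d*(z-o[2])/d[2]
def tri(obs):
    A=[];b=[]
    for p,u,v in obs:
        o,d=ray(p,u,v); d=d/np.linalg.norm(d); M=np.eye(3)-np.outer(d,d); A.append(M); b.append(M@o)
    A=np.vstack(A);b=np.hstack(b); x=np.linalg.lstsq(A,b,rcond=None)[0]; return x, np.abs(A@x-b).max()
def crop(im,x0,y0,x1,y1,s,f):
    c=cv2.resize(im[y0:y1,x0:x1],None,fx=s,fy=s,interpolation=cv2.INTER_CUBIC); cv2.imwrite(f'pics/{f}.png',c[:,:,::-1])
E
python3 - <<'E'
from h import *
np.set_printoptions(precision=4,suppress=True)
for n in ['scene','top','wrist']:
    im,p=snap(n,n+'0'); print(n,p)
s=get_state(); print(s)
E
```

```text
pics
scene {'fx': 404.7081009544383, 'fy': 404.7081009544383, 'cx': 258.5953386438984, 'cy': 185.02375045315893, 'R': array([[ 0.7883,  0.6153,  0.0007],
       [ 0.5162, -0.6606, -0.5451],
       [-0.335 ,  0.43  , -0.8384]]), 't': array([-0.4047, -0.203 ,  1.6433])}
top {'fx': 390.23165981178573, 'fy': 390.23165981178573, 'cx': 260.0048400613121, 'cy': 186.90927946496532, 'R': array([[ 0.0076, -0.9999,  0.0101],
       [-0.9904, -0.0089, -0.1377],
       [ 0.1378, -0.009 , -0.9904]]), 't': array([0.0023, 0.5353, 1.3398])}
wrist {'fx': 279.06968147278405, 'fy': 279.06968147278405, 'cx': 256.51106351611196, 'cy': 191.9631206437017, 'R': array([[ 0.4515,  0.8923, -0.0014],
       [ 0.8653, -0.4375,  0.2445],
       [ 0.2176, -0.1116, -0.9696]]), 't': array([-0.6737, -0.0306,  0.3903])}
{'time_s': 0.15, 'joint_pos': array([-1.2091,  0.4776,  0.0224,  1.5562, -0.0115,  1.1093, -0.0831]), 'joint_velocities': array([ 0.0013, -0.0019,  0.001 , -0.0035, -0.0014, -0.0009, -0.0005]), 'joint_efforts': array([  0.0032, -58.3287,   1.5371, -27.2881,  -0.0542,   0.0144,
         0.0001]), 'ee_pos': array([0.3054, 0.6014, 0.1935]), 'orientation': array([[ 0.8917, -0.0005,  0.4527],
       [-0.4527, -0.0013,  0.8917],
       [ 0.0001, -1.    , -0.0014]]), 'force': array([ 0.1158, -0.058 ,  0.4584]), 'moment': array([ 0.0168, -0.0064,  0.0151]), 'width': 1.001564484228701}
```

View pics/scene0.png

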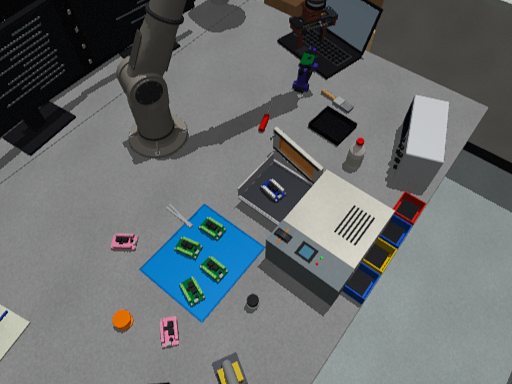

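View pics/top0.png

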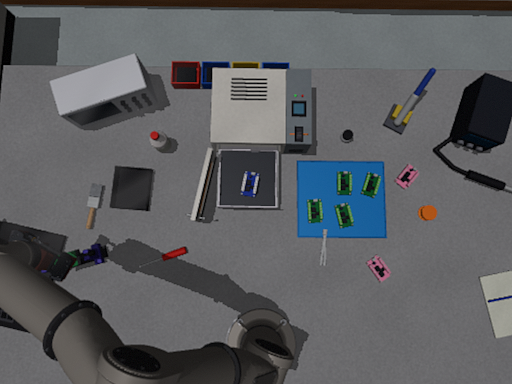

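View pics/wrist0.png

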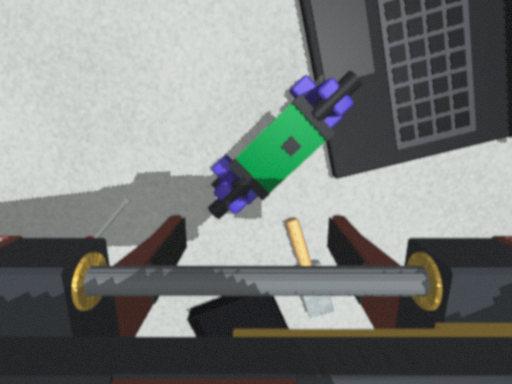

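The top view shows four green boards on the mat at (344,183), (372,185), (315,211) and (345,215), with pink decoys at (407,176) and (378,268). The blue board is on the tray at (250,184), the tote at (132,188) and the door at (203,185). The wheel is near (298,133). Next I'll enlarge the details.

```bash
python3 - <<'E'
from h import *
np.set_printoptions(precision=4,suppress=True)
im=cv2.imread('pics/top0.png')[:,:,::-1]
crop(im,180,60,330,220,5,'t_a'); crop(im,290,155,430,245,5.5,'t_b')
im=cv2.imread('pics/scene0.png')[:,:,::-1]
crop(im,230,120,400,300,4,'s_a'); crop(im,130,190,280,330,5,'s_b')
p=camera_params('top')
for n,u,v,z in [('m1',344,183,.027),('m2',372,185,.027),('m3',315,211,.027),('m4',345,215,.027),('cured',250,184,.07),('tote',132,188,.0),('wheel',298,133,.158)]: print(n,atz(p,u,v,z))
E
```

```text
m1 [ 0.5534 -0.2928  0.027 ]
m2 [ 0.5471 -0.3928  0.027 ]
m3 [ 0.4525 -0.188   0.027 ]
m4 [ 0.4393 -0.2938  0.027 ]
cured [0.5405 0.0416 0.07  ]
tote [0.5323 0.4686 0.    ]
wheel [ 0.6981 -0.1155  0.158 ]
```

View pics/t_a.png

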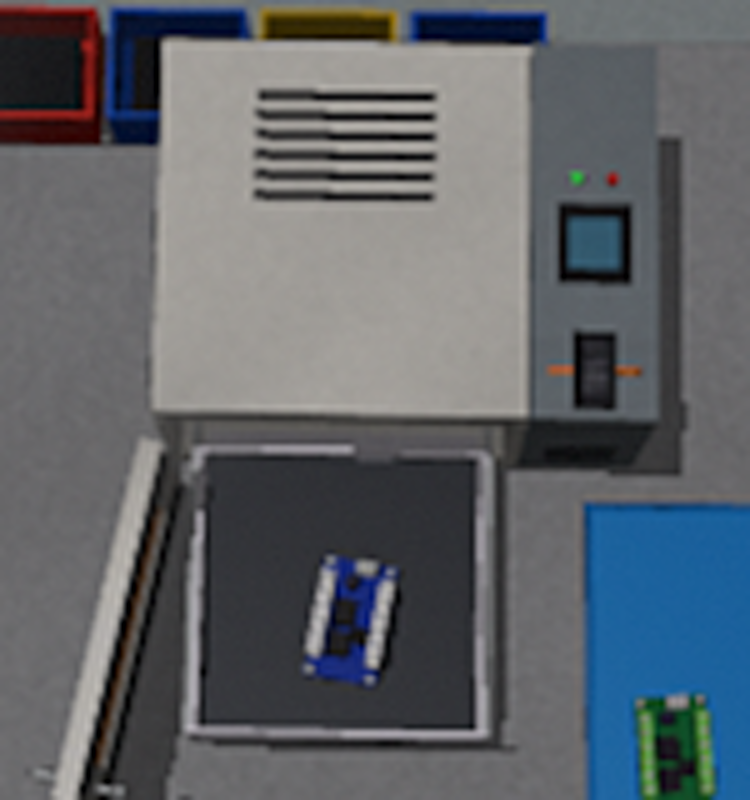

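View pics/t_b.png

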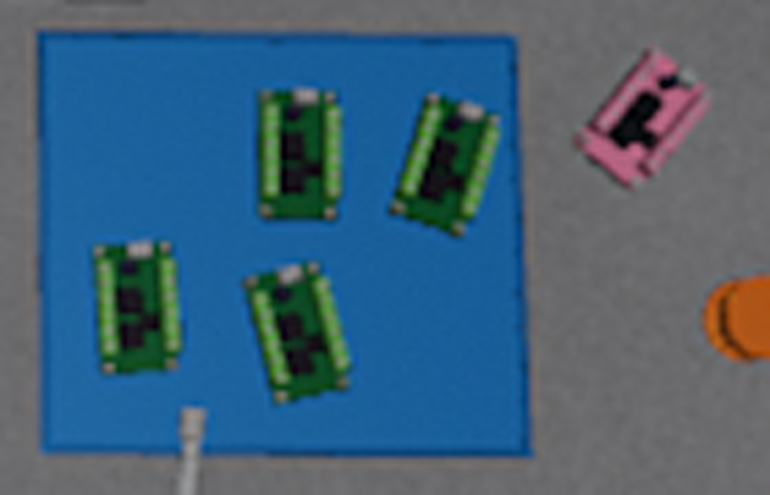

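View pics/s_a.png

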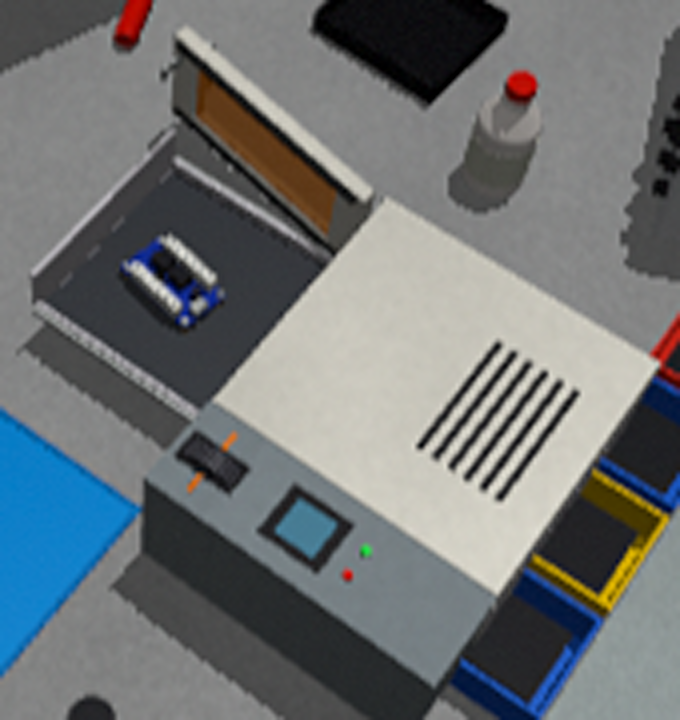

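View pics/s_b.png

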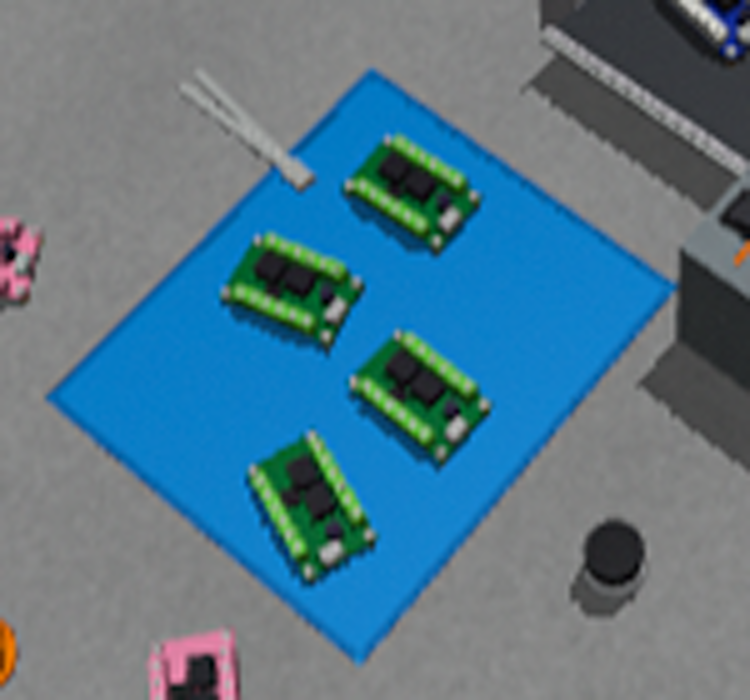

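```bash
cat > m.py <<'E'
from h import *
np.set_printoptions(precision=4,suppress=True)
T=camera_params('top');S=camera_params('scene')
def up(c,o,s): return (c[0]+.5)/s-.5+o[0],(c[1]+.5)/s-.5+o[1]
def pair(t,s,to,ts,so,ss):
    a=up(t,to,ts);b=up(s,so,ss); return tri([(T,*a),(S,*b)])
bt={'B1':[(265,97),(335,97),(333,212),(266,211)],'B2':[(433,99),(493,119),(459,230),(397,209)],'B3':[(100,251),(166,247),(173,364),(108,368)],'B4':[(250,283),(313,267),(344,382),(281,397)]}
# order: rear-left, rear-right, front-right, front-left  (scene order given FL? remap)
bs={'B3':[(388,140),(474,196),(438,245),(351,185)],'B4':[(260,239),(357,283),(326,338),(226,292)],'B1':[(400,337),(486,405),(441,458),(355,381)],'B2':[(313,437),(370,535),(309,573),(254,468)]}
def rep(n,t,s,to,ts,so,ss):
    # scene order: front-left, rear-left, rear-right, front-right
    s=[s[1],s[2],s[3],s[0]]
    P=[];r=[]
    for a,b in zip(t,s):
        x,e=pair(a,b,to,ts,so,ss); P.append(x);r.append(e)
    P=np.array(P); c=P.mean(0); d=(P[0]+P[1]-P[2]-P[3])/2; print(n,c,'yaw',np.degrees(np.arctan2(d[1],d[0])),'len',np.linalg.norm(d),'zs',P[:,2],'res',max(r))
if __name__=='__main__':
  for k in bt: rep(k,bt[k],bs[k],(290,155),5.5,(130,190),5)
  rep('cured',[(330,561),(390,572),(370,679),(309,669)],[(165,240),(220,293),(185,321),(125,264)],(180,60),5,(230,120),4)
  for n,a,b in [('chamFL',(155,410),(383,198)),('chamFR',(530,418),(215,405)),('colFR',(657,420),(145,482)),('colRR',(655,45),(437,683)),('lineL',(548,370),(235,434)),('lineR',(640,372),(190,491)),('trayFL',(190,733),(172,130)),('trayFR',(491,737),(33,275)),('doorhingeTop',(150,440),(370,193)),('doorfree',(70,790),(182,32))]:
    print(n,*pair(a,b,(180,60),5,(230,120),4))
E
python3 m.py
```

```text
B1 [ 0.5574 -0.2954  0.0144] yaw -1.8175168018065522 len 0.07629869195613269 zs [0.0127 0.014  0.0181 0.0128] res 0.0008217838803188937
B2 [ 0.5511 -0.3912  0.0148] yaw -19.45723577028927 len 0.07742427660278504 zs [0.0152 0.0142 0.0171 0.0129] res 0.0003836677774409769
B3 [ 0.4557 -0.1876  0.0152] yaw 2.832283415700888 len 0.07609935142721874 zs [0.0155 0.0132 0.0158 0.0164] res 0.0005506938460088651
B4 [ 0.4403 -0.2913  0.0153] yaw 13.436820150741713 len 0.07593645097293857 zs [0.0143 0.0138 0.0162 0.017 ] res 0.0004949692500509917
cured [0.5435 0.0436 0.0608] yaw -10.592765939023948 len 0.07624542216033313 zs [0.0608 0.0605 0.0639 0.058 ] res 0.0013330018317202486
chamFL [0.6673 0.1704 0.1516] 0.0005833483987306431
chamFR [ 0.668  -0.0747  0.1443] 0.0011006308345405946
colFR [ 0.6662 -0.1597  0.1448] 5.722299592570562e-05
colRR [ 0.9239 -0.1597  0.153 ] 0.00013098834047686747
lineL [ 0.6978 -0.0872  0.1507] 5.514618630497736e-05
lineR [ 0.6981 -0.1474  0.1497] 0.000672616985421981
trayFL [0.4606 0.1489 0.1019] 0.0006096163380139297
trayFR [ 0.4605 -0.0508  0.1037] 0.0016327486409367861
doorhingeTop [0.6512 0.1757 0.1387] 0.00034998280141085303
doorfree [0.4187 0.2202 0.1421] 0.00035040277981690515
```

The top and scene views agree: board tops triangulate at z≈0.014 on the mat and 0.061 on the tray. The cabinet front is at x≈0.667, y≈0.049, with yaw≈0. Next are the tote and the bottle.

```bash
python3 - <<'E'
from h import *
im=cv2.imread('pics/top0.png')[:,:,::-1]
crop(im,80,120,220,270,5,'t_c')
im=cv2.imread('pics/scene0.png')[:,:,::-1]
crop(im,250,80,390,190,5,'s_c')
E
```

```text
(no output)
```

View pics/t_c.png

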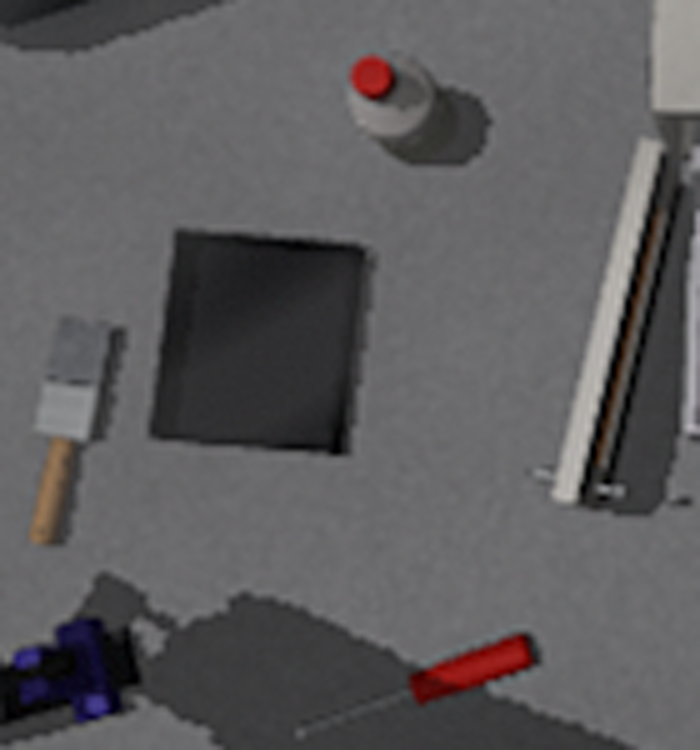

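View pics/s_c.png

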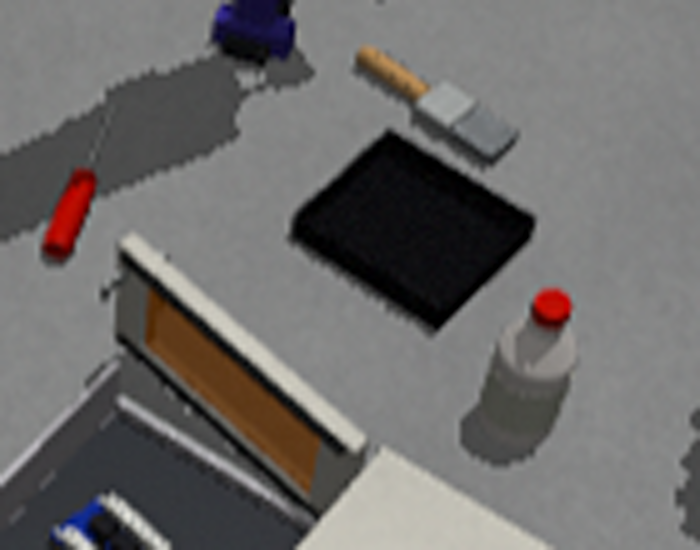

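```bash
python3 - <<'E'
from m import *
for n,a,b in [('RL',(178,233),(533,218)),('RR',(368,248),(437,318)),('FR',(345,448),(293,220)),('FL',(153,436),(390,133)),('bottlecap',(372,76),(552,305)),('doorF',(565,495),(130,240))]:
    print(n,*pair(a,b,(80,120),5,(250,80),5))
E
```

```text
RL [0.6067 0.5238 0.0273] 0.00017459183640011755
RR [0.5986 0.3901 0.0228] 0.0008016923135576448
FR [0.4549 0.398  0.0308] 0.0012354256700235489
FL [0.4623 0.5348 0.0236] 0.0006441814372394328
bottlecap [0.6927 0.3609 0.1382] 3.901570078135297e-05
doorF [0.4165 0.2249 0.1361] 0.0003028231770513812
```

>>> servo_tool(deltas=[[0,0,0.06,0,1],[0.145,-0.42,0.06,0.47,1],[0.145,-0.42,0.06,0.47,1],[0.145,-0.42,0.06,0.47,1],[0.145,-0.42,0.06,0.47,1],[0.145,-0.42,0.06,0.47,1],[0.145,-0.42,0.06,0.47,1],[0.145,-0.42,0.06,0.47,1],[0.145,-0.42,0.06,0.47,1],[0.145,-0.42,0.06,0.47,1],[0.145,-0.42,0.06,0.47,1],[0.145,-0.42,0.06,0.47,1],[0.145,-0.42,0.06,0.47,1],[0.145,-0.42,0.06,0.47,1]], force=15)

```text
time_s: 1.55
ee_pos: [0.45, 0.1834, 0.2541]
orientation: [[1.0, -0.0, -0.003], [0.003, 0.0, 1.0], [-0.0, -1.0, 0.0]]
force: [-1.1, 0.7, -0.4]
width: 0.004
```

```bash
python3 - <<'E'
from h import *
snap('wrist','w1')
E
```

```text
(no output)
```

View pics/w1.png

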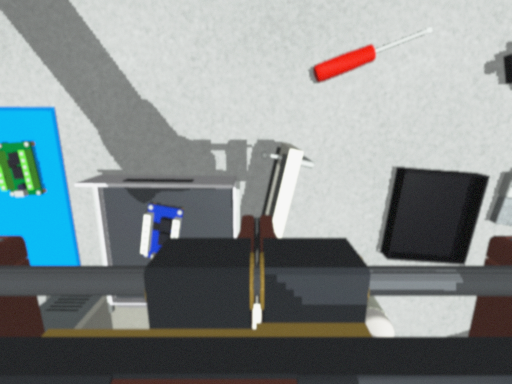

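>>> servo_tool(deltas=[[0,-0.004,-0.05,0,1],[0,-0.004,-0.1,0,1],[0,-0.004,-0.154,0,1],[0,-0.004,-0.154,0,1],[0,0.01,-0.154,0,1],[0.002,0.025,-0.154,0,1],[0.005,0.04,-0.154,0,1],[0.008,0.055,-0.154,0,1],[0.012,0.07,-0.154,0,1],[0.016,0.082,-0.154,0,1],[0.02,0.092,-0.154,0,1],[0.02,0.092,-0.154,0,1]])

```text
time_s: 2.8
ee_pos: [0.4703, 0.2743, 0.0998]
orientation: [[1.0, -0.002, -0.001], [0.001, -0.001, 1.0], [-0.002, -1.0, -0.001]]
force: [-1.7, 0.1, -0.0]
width: 0.004
```

>>> servo_tool(deltas=[[0,-0.02,0,0,1],[0,-0.03,0.05,0,1],[0,-0.05,0.1,0,1],[0,-0.05,0.154,0,0],[0.02,-0.1,0.154,0,0],[0.02,-0.1,0.154,0,0]])

```text
time_s: 3.4
ee_pos: [0.494, 0.1688, 0.2571]
orientation: [[1.0, 0.006, 0.007], [-0.007, 0.001, 1.0], [0.006, -1.0, 0.001]]
force: [-0.5, -0.4, 0.0]
width: 0.237
```

```bash
python3 - <<'E'
from h import *
im,p=snap('top','t2'); crop(im,130,100,330,240,4,'t2c'); im,p=snap('wrist','w2'); print(p)
E
```

```text
{'fx': 279.06968147278405, 'fy': 279.06968147278405, 'cx': 256.51106351611196, 'cy': 191.9631206437017, 'R': array([[ 5.09683201e-03,  9.99986782e-01,  6.77374678e-04],
       [ 9.68879256e-01, -5.10591976e-03,  2.47481146e-01],
       [ 2.47481334e-01, -6.05075555e-04, -9.68892473e-01]]), 't': array([-0.17261475, -0.5217085 ,  0.32810997])}
```

View pics/t2c.png

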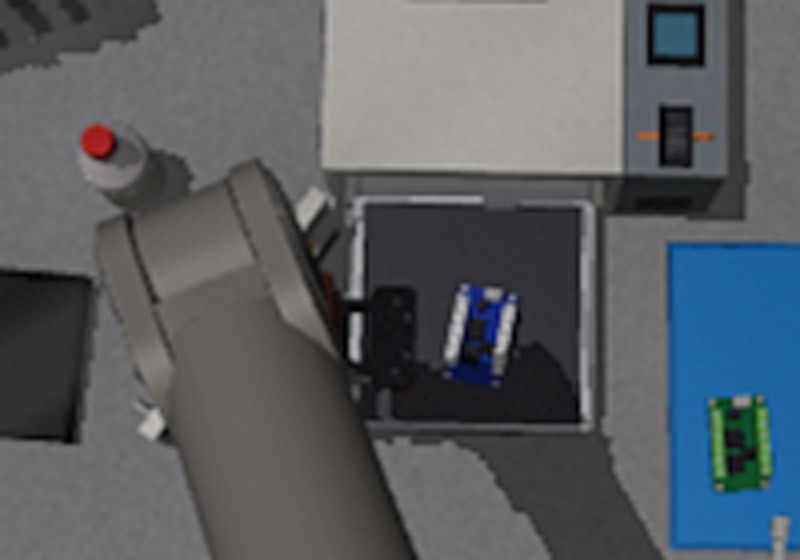

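View pics/w2.png

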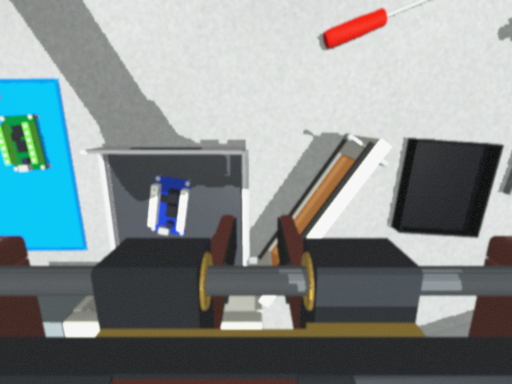

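>>> servo_tool(deltas=[[0.0525,-0.13,0,-0.185,0],[0.0525,-0.13,0,-0.185,0],[0.0525,-0.13,0,-0.185,0],[0.0525,-0.13,-0.05,-0.185,0],[0.0525,-0.13,-0.1,-0.185,0],[0.0525,-0.13,-0.15,-0.185,0],[0.0525,-0.13,-0.18,-0.185,0],[0.0525,-0.13,-0.202,-0.185,0],[0.0525,-0.13,-0.202,-0.185,0],[0.0525,-0.13,-0.202,-0.185,0]], force=20)

```text
time_s: 4.5
ee_pos: [0.5427, 0.0447, 0.0519]
orientation: [[0.983, -0.001, 0.183], [-0.183, -0.0, 0.983], [-0.001, -1.0, -0.0]]
force: [0.9, 0.1, 0.3]
width: 0.999
```

>>> servo_tool(deltas=[[0,0,0,0,1],[0,0,0,0,1],[0,0,0,0,1],[0,0,0,0,1],[0,0,0,0,1],[0,0,0,0,1],[0,0,0,0,1],[0,0,0,0,1]])

```text
time_s: 5.3
ee_pos: [0.5431, 0.0439, 0.0523]
orientation: [[0.983, -0.0, 0.184], [-0.184, 0.0, 0.983], [-0.0, -1.0, 0.0]]
force: [0.0, 0.2, 0.6]
width: 0.307
```

```bash
python3 - <<'E'
from h import *
im,p=snap('wrist','w3'); im,p=snap('scene','s3'); crop(im,230,120,350,220,6,'s3c'); print(get_state()['width'],get_state()['force'])
E
```

```text
0.22083009396744974 [-0.2676666  -0.32065862  0.38203092]
```

View pics/w3.png

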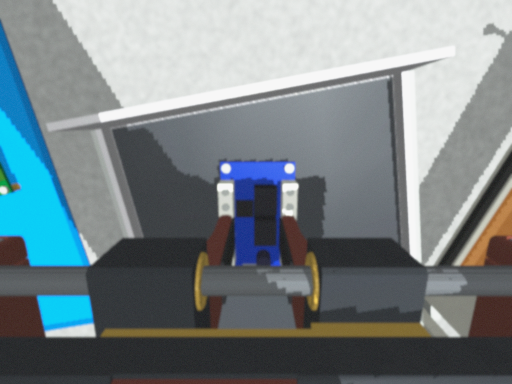

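View pics/s3c.png

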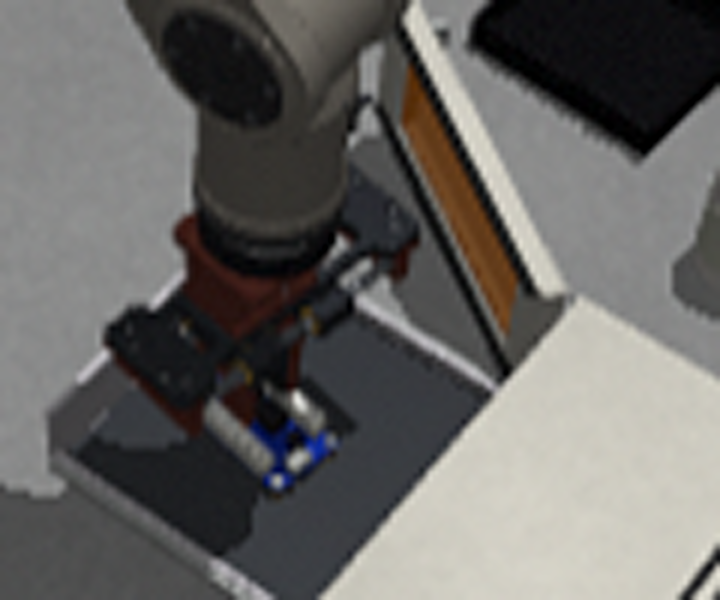

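```bash
python3 - <<'E'
from h import *
im=cv2.imread('pics/w3.png')[:,:,::-1]; crop(im,180,140,340,340,4,'w3c')
im=cv2.imread('pics/w2.png')[:,:,::-1]; crop(im,180,190,340,340,4,'w2c'); print(get_state()['width'],get_state()['time_s'])
E
```

```text
0.22083009396744974 5.4
```

View pics/w3c.png

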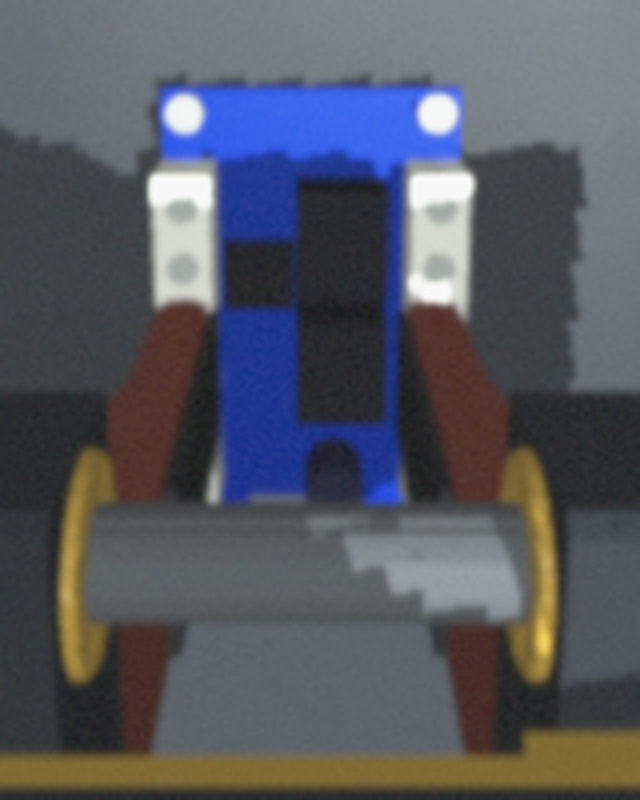

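View pics/w2c.png

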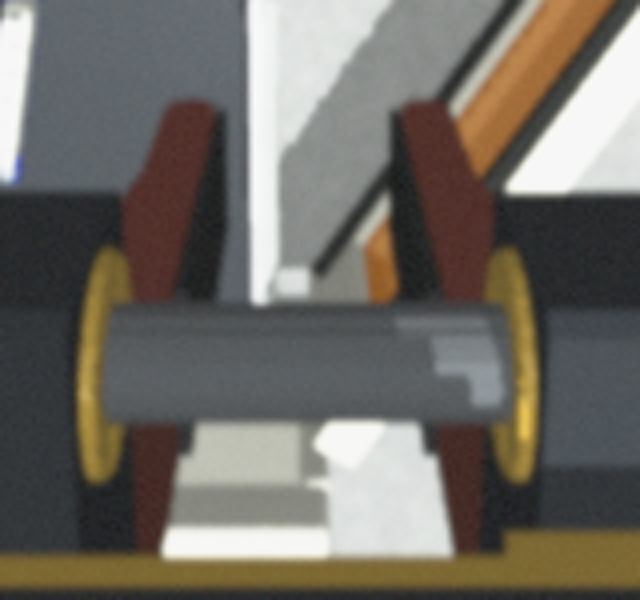

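```bash
python3 - <<'E'
from h import *
s=get_state();p=camera_params('wrist');R=s['orientation'];e=s['ee_pos']
print(e,p['R'],p['t'])
for dz in (0,.01,.02,.03,.05,.07):
  print(dz,[proj(p,e+R@np.array([-.01,-dz,w])).round(0) for w in (-.032,-.025,-.01,.01,.025,.032)])
E
```

```text
[0.54305622 0.04386214 0.05224012] [[ 1.82454126e-01  9.83214347e-01  2.00718971e-04]
 [ 9.53391171e-01 -1.76969760e-01  2.44391036e-01]
 [ 2.40324294e-01 -4.43987892e-02 -9.69676741e-01]] [-0.14192639 -0.50476867  0.1242535 ]
0 [array([212., 203.]), array([222., 203.]), array([243., 204.]), array([271., 204.]), array([292., 204.]), array([302., 204.])]
0.01 [array([210., 208.]), array([220., 208.]), array([242., 208.]), array([272., 208.]), array([294., 208.]), array([304., 208.])]
0.02 [array([207., 212.]), array([218., 212.]), array([242., 212.]), array([272., 212.]), array([296., 212.]), array([307., 212.])]
0.03 [array([205., 217.]), array([216., 217.]), array([241., 217.]), array([273., 218.]), array([298., 218.]), array([309., 218.])]
0.05 [array([198., 230.]), array([211., 230.]), array([239., 230.]), array([276., 230.]), array([303., 230.]), array([316., 230.])]
0.07 [array([189., 246.]), array([204., 246.]), array([236., 246.]), array([278., 246.]), array([310., 246.]), array([325., 246.])]
```

>>> servo_tool(deltas=[[0,0,0,0,1],[0,0,0,0,1],[0,0,0,0,1]])

```text
time_s: 5.7
ee_pos: [0.543, 0.0439, 0.0522]
orientation: [[0.983, -0.0, 0.184], [-0.184, -0.0, 0.983], [-0.0, -1.0, -0.0]]
force: [0.4, -0.7, -0.3]
width: 0.006
```

```bash
python3 - <<'E'
from h import *
im,p=snap('wrist','w4'); crop(im,180,140,340,340,4,'w4c'); print(get_state()['width'],get_state()['time_s'])
E
```

```text
0.004646919155684777 5.75
```

View pics/w4c.png

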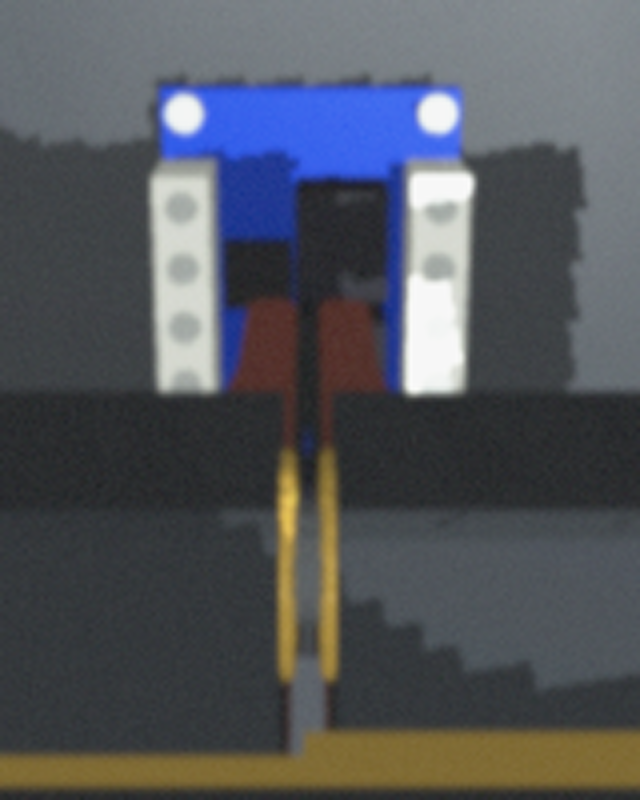

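The fingers closed fully above the board without touching anything, so the tips sit higher than the pose reading suggests. I'll reopen and feel for the tray floor with the open fingers on either side of the board.

>>> servo_tool(deltas=[[0,0,0.01,0,0],[0,0,0.01,0,0],[0,0,0.01,0,0],[0,0,0.01,0,0],[0,0,0.01,0,0],[0,0,0.01,0,0],[0,0,0.01,0,0],[0,0,0.01,0,0],[0,0,0.01,0,0],[0,0,0.01,0,0],[0,0,0.01,0,0],[0,0,0.01,0,0]])

```text
time_s: 6.95
ee_pos: [0.5431, 0.0439, 0.0623]
orientation: [[0.983, 0.0, 0.184], [-0.184, 0.0, 0.983], [0.0, -1.0, 0.0]]
force: [1.2, 0.6, -0.2]
width: 0.997
```

```bash
python3 - <<'E'
from h import *
im,p=snap('scene','s5'); crop(im,230,120,350,220,6,'s5c'); print(get_state()['width'],get_state()['ee_pos'])
im,p=snap('wrist','w5')
s=get_state();S=camera_params('scene')
R=s['orientation'];e=s['ee_pos']
for dz in (0,.01,.02,.03,.05): print(dz,[((proj(S,e+R@np.array([0,-dz,w]))-[230,120])*6).round(0) for w in (-.05,.05)])
E
```

```text
1.0009034355919004 [0.54308459 0.04389778 0.0622686 ]
0 [array([194., 463.]), array([319., 368.])]
0.01 [array([194., 454.]), array([320., 358.])]
0.02 [array([194., 444.]), array([321., 349.])]
0.03 [array([194., 435.]), array([322., 339.])]
0.05 [array([195., 416.]), array([324., 320.])]
```

View pics/s5c.png

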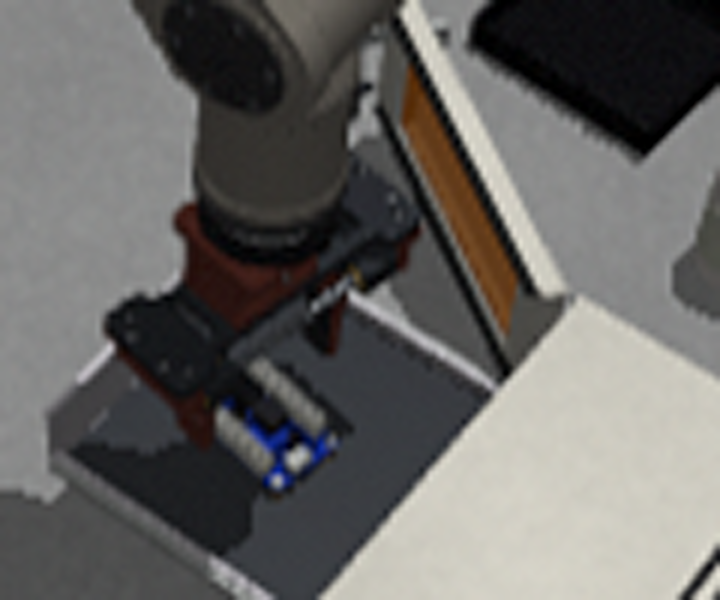

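View pics/w5.png

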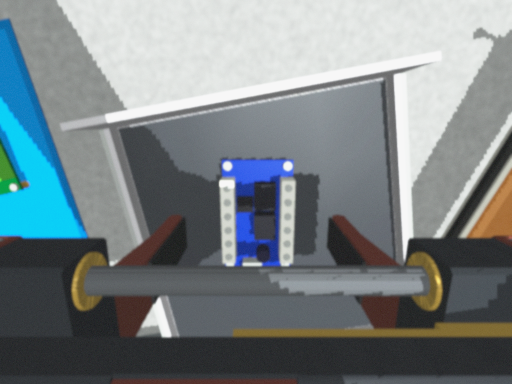

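>>> servo_tool(deltas=[[0,0,-0.01,0,0],[0,0,-0.02,0,0],[0,0,-0.024,0,0],[0,0,-0.028,0,0],[0,0,-0.028,0,0]])

```text
time_s: 7.55
ee_pos: [0.5426, 0.0438, 0.0335]
orientation: [[0.983, -0.001, 0.184], [-0.184, -0.0, 0.983], [-0.001, -1.0, -0.001]]
force: [-0.4, 0.8, 0.2]
width: 0.998
```

>>> servo_tool(deltas=[[0,0,0,0,0.3],[0,0,0,0,0.4],[0,0,0,0,0.5],[0,0,0,0,0.5],[0,0,0,0,0.5],[0,0,0,0,0.5],[0,0,0,0,0.5],[0,0,0,0,0.5]])

```text
time_s: 8.35
ee_pos: [0.5432, 0.044, 0.0344]
orientation: [[0.983, 0.0, 0.184], [-0.184, 0.0, 0.983], [0.0, -1.0, 0.0]]
force: [-0.0, -0.4, 2.3]
width: 0.567
```

The fingers stopped at 0.567, about 50 mm, so the board is gripped. Now I'll lift it a little and check.

>>> servo_tool(deltas=[[0,0,0,0,1],[0,0,0,0,1],[0,0,0.01,0,1],[0,0,0.03,0,1],[0,0,0.03,0,1]], force=25)

```text
time_s: 8.85
ee_pos: [0.5448, 0.0439, 0.0664]
orientation: [[0.983, 0.004, 0.184], [-0.184, 0.001, 0.983], [0.004, -1.0, 0.001]]
force: [0.5, -0.5, -1.3]
width: 0.564
```

```bash
python3 - <<'E'
from h import *
im,p=snap('wrist','w6');im,p=snap('scene','s6'); crop(im,230,120,350,220,6,'s6c'); print(get_state()['width'],get_state()['ee_pos'],get_state()['force'])
E
```

```text
0.5672067745460693 [0.54330287 0.04397878 0.06450974] [ 0.7584716  -0.65964377 -1.74609292]
```

View pics/s6c.png

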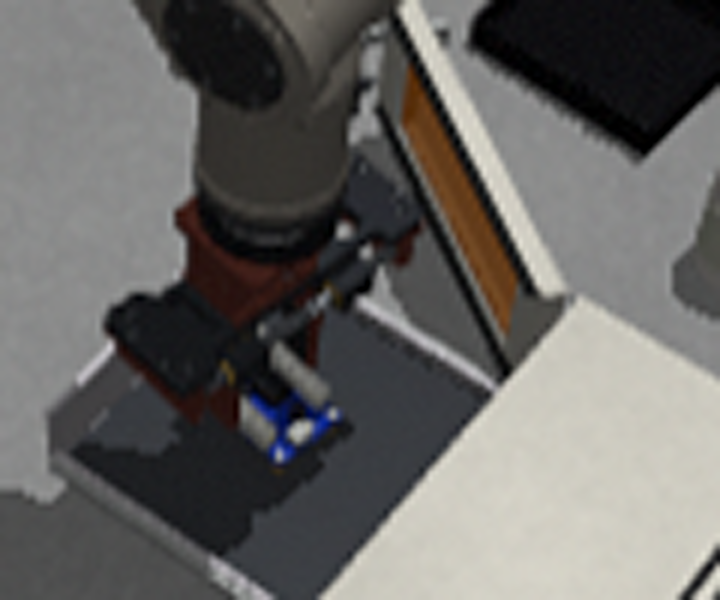

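View pics/w6.png

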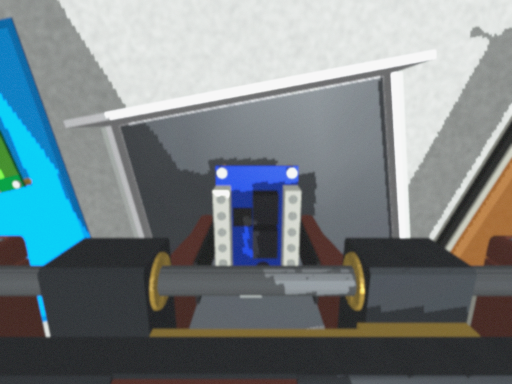

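>>> servo_tool(deltas=[[0,0,0.05,0,1],[0,0,0.1,0,1],[0,0,0.15,0,1],[0,0.03,0.18,0,1],[-0.012,0.08,0.18,0.12,1],[-0.012,0.13,0.18,0.12,1],[-0.012,0.18,0.18,0.12,1],[-0.012,0.23,0.18,0.12,1],[-0.012,0.28,0.18,0.12,1],[-0.012,0.33,0.18,0.12,1],[-0.012,0.38,0.18,0.12,1],[-0.012,0.418,0.18,0.12,1],[-0.012,0.418,0.13,0.12,1],[-0.012,0.418,0.08,0.12,1],[-0.012,0.418,0.03,0.12,1],[-0.012,0.418,0,0.12,1],[-0.012,0.418,0,0.12,1]])

```text
time_s: 10.65
ee_pos: [0.5273, 0.4586, 0.0574]
orientation: [[0.998, -0.008, 0.064], [-0.064, -0.008, 0.998], [-0.008, -1.0, -0.009]]
force: [-0.7, 0.4, -1.3]
width: 0.569
```

```bash
python3 - <<'E'
from h import *
im,p=snap('wrist','w7'); print(get_state()['width'],get_state()['ee_pos'],get_state()['force'])
E
```

```text
0.5647297816683172 [0.5292853  0.46034342 0.06120753] [ 0.62447383 -0.01067967 -0.56621377]
```

View pics/w7.png

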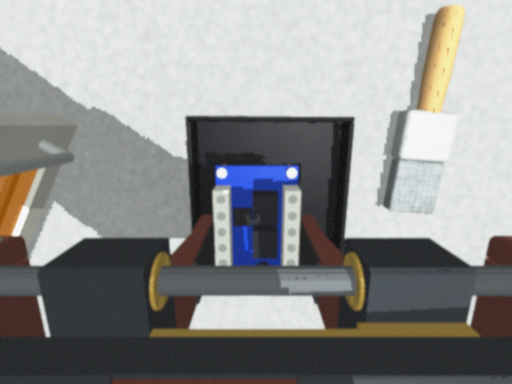

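>>> servo_tool(deltas=[[0,0.004,-0.03,0,1],[0,0.004,-0.055,0,1],[0,0.004,-0.064,0,1],[0,0.004,-0.069,0,1],[0,0.004,-0.069,0,1],[0,0.004,-0.069,0,1]])

```text
time_s: 11.3
ee_pos: [0.5321, 0.4666, -0.003]
orientation: [[0.998, 0.002, 0.065], [-0.065, 0.002, 0.998], [0.002, -1.0, 0.002]]
force: [-0.9, -0.2, -1.4]
width: 0.57
```

```bash
python3 - <<'E'
from h import *
print(get_state()['width'],get_state()['ee_pos'],get_state()['force'])
E
```

```text
0.5703143800384385 [ 0.53209189  0.46662217 -0.00297221] [-0.9459779  -0.19066238 -1.37031337]
```

>>> servo_tool(deltas=[[0,0,-0.003,0,1],[0,0,-0.003,0,0.3],[0,0,-0.003,0,0.3],[0,0,-0.003,0,0.3],[0,0,0.05,0,0.3],[0,0,0.1,0,0],[0,0,0.15,0,0],[0,0,0.2,0,0],[0,0,0.2,0,0],[0,0,0.2,0,0]])

```text
time_s: 12.3
ee_pos: [0.5319, 0.4666, 0.1975]
orientation: [[0.998, 0.003, 0.065], [-0.065, 0.003, 0.998], [0.002, -1.0, 0.003]]
force: [0.1, -0.4, -0.8]
width: 0.998
```

```bash
python3 - <<'E'
from h import *
im,p=snap('wrist','w8'); print(get_state()['width'],get_state()['ee_pos'],get_state()['force'])
im,p=snap('scene','s8')
im,p=snap('top','t8'); 
crop(im,180,60,430,245,3.2,'t8c')
E
```

```text
0.9995454285050105 [0.53087415 0.46577107 0.19516203] [-0.38500099 -0.47625937 -2.41738553]
```

View pics/w8.png

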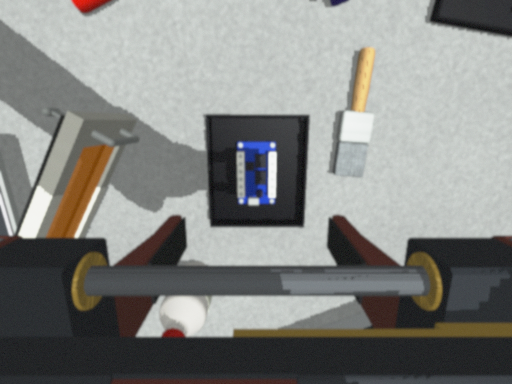

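View pics/t8c.png

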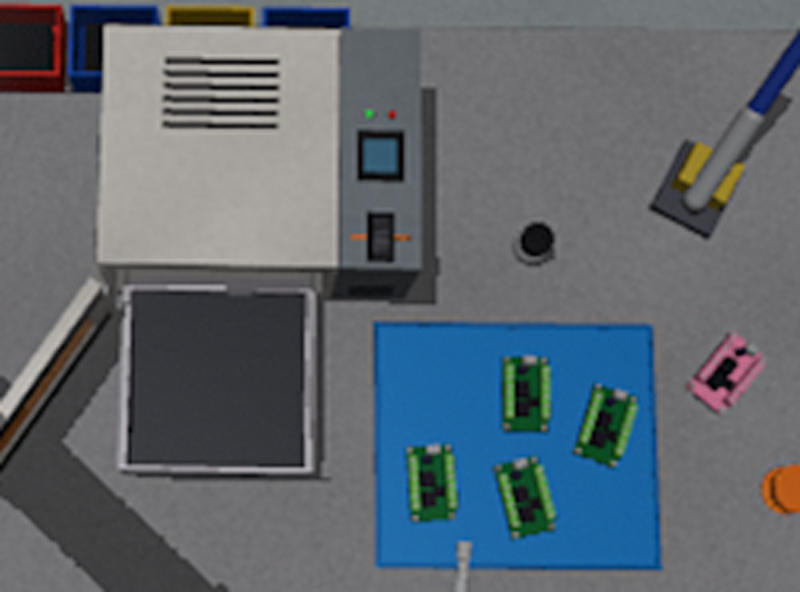

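The cured board lies flat in the tote at wrist (257,172). Board B2 has been knocked from top (371,185) to about (370,193), so I'll measure it again.

```bash
python3 - <<'E'
from h import *
im=cv2.imread('pics/top'+'0.png'); 
im=cv2.imread('pics/t8.png')[:,:,::-1]; crop(im,290,155,430,245,5.5,'t8b')
im=cv2.imread('pics/s8.png')[:,:,::-1]; crop(im,130,190,280,330,5,'s8b')
E
```

```text
(no output)
```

View pics/t8b.png

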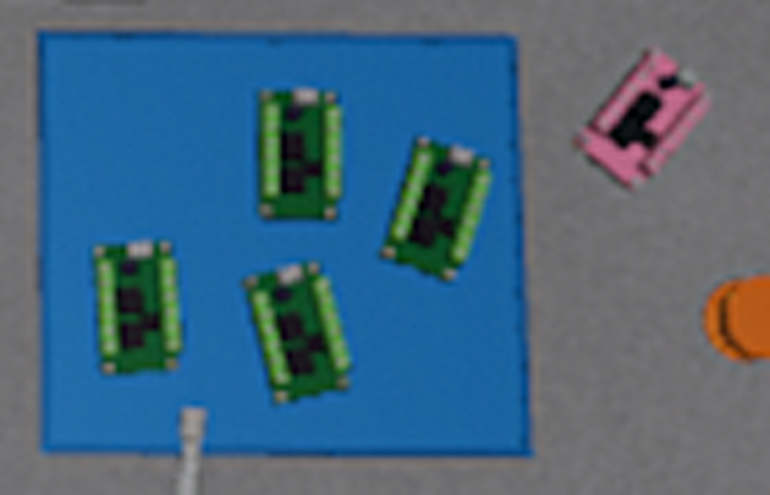

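View pics/s8b.png

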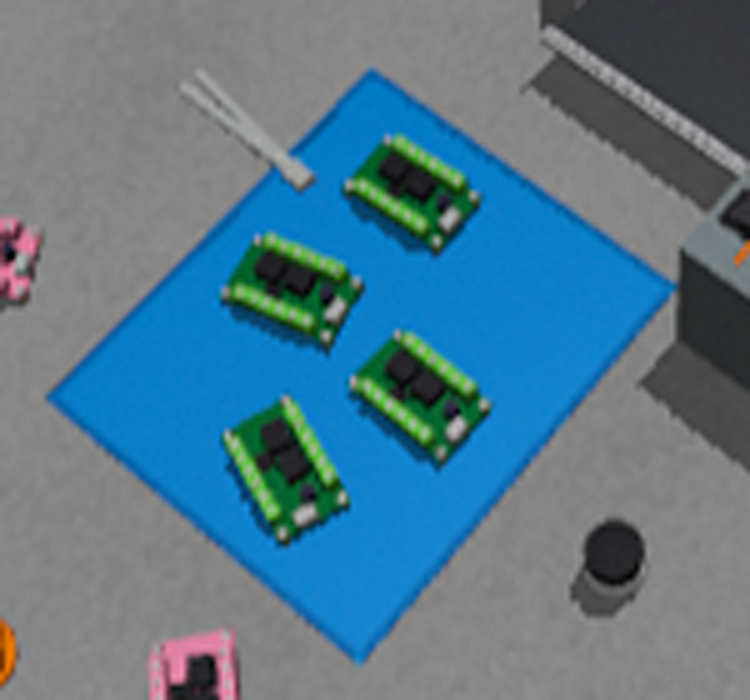

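```bash
python3 - <<'E'
from m import *
rep('B2',[(423,143),(484,163),(448,274),(388,252)],[(287,402),(343,498),(283,536),(230,436)],(290,155),5.5,(130,190),5)
E
```

```text
B2 [ 0.5222 -0.3843  0.0139] yaw -19.393236837512312 len 0.07672781346022163 zs [0.0149 0.0136 0.0128 0.0145] res 0.00022286492623391219
```

>>> servo_tool(deltas=[[-0.006,-0.05,0.02,0,0],[-0.012,-0.1,0.02,0,0],[-0.018,-0.15,0.02,0.114,0],[-0.024,-0.2,0.02,0.114,0],[-0.03,-0.25,0.02,0.114,0],[-0.036,-0.3,0.02,0.114,0.25],[-0.042,-0.35,0.02,0.114,0.25],[-0.048,-0.4,0.02,0.114,0.25],[-0.054,-0.45,0.02,0.114,0.25],[-0.06,-0.5,0.02,0.114,0.25],[-0.066,-0.55,0.02,0.114,0.25],[-0.072,-0.6,0.02,0.114,0.25],[-0.076,-0.654,0,0.114,0.25],[-0.076,-0.654,-0.05,0.114,0.25],[-0.076,-0.654,-0.1,0.114,0.25],[-0.076,-0.654,-0.13,0.114,0.25],[-0.076,-0.654,-0.13,0.114,0.25],[-0.076,-0.654,-0.13,0.114,0.25]])

```text
time_s: 14.25
ee_pos: [0.4542, -0.1881, 0.0648]
orientation: [[0.999, -0.003, -0.049], [0.049, 0.0, 0.999], [-0.003, -1.0, 0.0]]
force: [0.1, -0.7, 0.4]
width: 0.751
```

```bash
python3 - <<'E'
from h import *
im,p=snap('wrist','w9'); print(get_state()['width'],get_state()['ee_pos'],get_state()['force'])
E
```

```text
0.7487330179489333 [ 0.45549798 -0.18837159  0.0660531 ] [-0.14043198 -0.20732398  0.33513921]
```

View pics/w9.png

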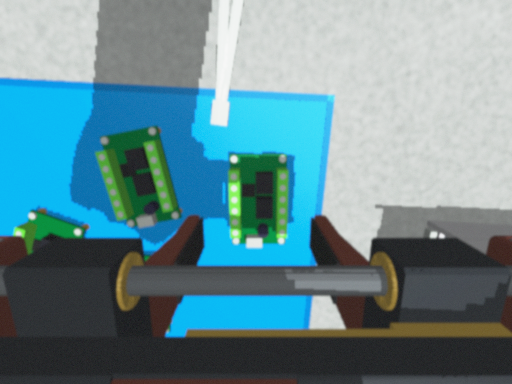

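>>> servo_tool(deltas=[[0,0,-0.04,0,0.25],[0,0,-0.065,0,0.25],[0,0,-0.076,0,0.25],[0,0,-0.076,0,0.25],[0,0,-0.076,0,1],[0,0,-0.076,0,1],[0,0,-0.076,0,1],[0,0,-0.076,0,1],[0,0,-0.076,0,1],[0,0,-0.02,0,1],[0,0,0.03,0,1],[0,0,0.08,0,1],[0,0,0.11,0,1]])

```text
time_s: 15.6
ee_pos: [0.4556, -0.1887, 0.1788]
orientation: [[0.999, 0.003, -0.049], [0.049, -0.001, 0.999], [0.003, -1.0, -0.001]]
force: [0.9, -0.3, -2.0]
width: 0.567
```

>>> servo_tool(deltas=[[0.02,0.03,0,-0.05,1],[0.04,0.07,0,-0.05,1],[0.06,0.11,0,-0.05,1],[0.08,0.15,0,-0.05,1],[0.1,0.19,0,-0.05,1],[0.12,0.23,0,-0.05,1],[0.14,0.26,0,-0.05,1],[0.152,0.281,0,-0.05,1],[0.152,0.281,-0.04,-0.05,1],[0.152,0.281,-0.08,-0.05,1],[0.152,0.281,-0.11,-0.05,1],[0.152,0.281,-0.11,-0.05,1],[0.152,0.281,-0.11,-0.05,1]])

```text
time_s: 16.9
ee_pos: [0.6072, 0.0927, 0.066]
orientation: [[1.0, -0.0, 0.001], [-0.001, -0.0, 1.0], [-0.0, -1.0, -0.0]]
force: [0.0, 0.9, 0.3]
width: 0.564
```

```bash
python3 - <<'E'
from h import *
im,p=snap('wrist','w10'); print(get_state()['width'],get_state()['ee_pos'],get_state()['force'])
im,p=snap('scene','s10'); crop(im,200,100,350,220,5,'s10c')
E
```

```text
0.5634982916488487 [0.60822531 0.09282593 0.06702032] [-0.62439352  0.05244733 -1.34873365]
```

View pics/w10.png

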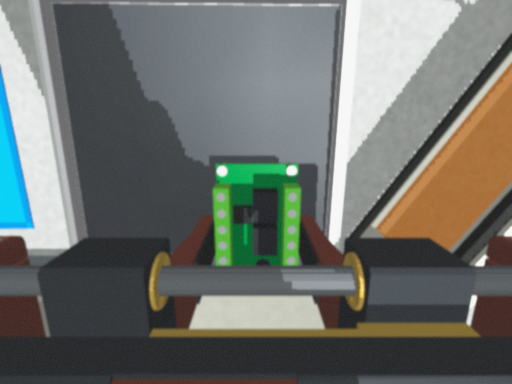

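View pics/s10c.png

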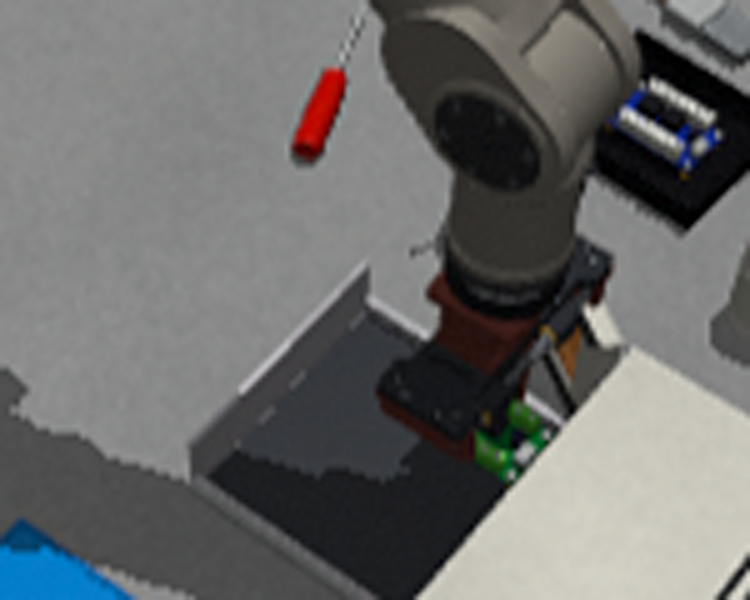

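>>> servo_tool(deltas=[[-0.006,-0.015,0,0,1],[-0.006,-0.015,-0.015,0,1],[-0.006,-0.015,-0.025,0,1],[-0.006,-0.015,-0.031,0,1],[-0.006,-0.015,-0.031,0,1],[-0.006,-0.015,-0.031,0,1]])

```text
time_s: 17.6
ee_pos: [0.6034, 0.0775, 0.0353]
orientation: [[1.0, 0.004, 0.001], [-0.001, -0.0, 1.0], [0.004, -1.0, -0.0]]
force: [1.6, -1.8, 8.2]
width: 0.567
```

>>> servo_tool(deltas=[[0,0,0.001,0,0.3],[0,0,0.001,0,0.3],[0,0,0.001,0,0.3],[0,0,0.04,0,0.3],[0,0,0.08,0,0.3],[0,0,0.13,0,0.25],[-0.01,-0.05,0.14,0,0.25],[-0.01,-0.05,0.14,0,0.25]])

```text
time_s: 18.4
ee_pos: [0.5915, 0.0214, 0.1769]
orientation: [[1.0, 0.004, 0.008], [-0.008, -0.002, 1.0], [0.004, -1.0, -0.002]]
force: [-0.3, -1.0, 0.3]
width: 0.748
```

```bash
python3 - <<'E'
from h import *
im,p=snap('wrist','w11'); print(get_state()['width'],get_state()['ee_pos'],get_state()['force'])
im,p=snap('top','t11'); crop(im,180,60,430,245,3.2,'t11c')
E
```

```text
0.7462891846341878 [0.59095484 0.02390636 0.17544316] [ 0.2804412   0.44276232 -0.62694725]
```

View pics/w11.png

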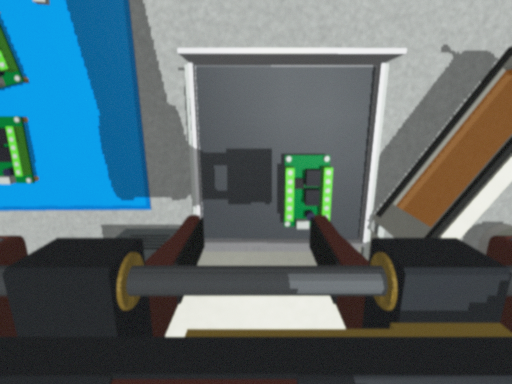

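View pics/t11c.png

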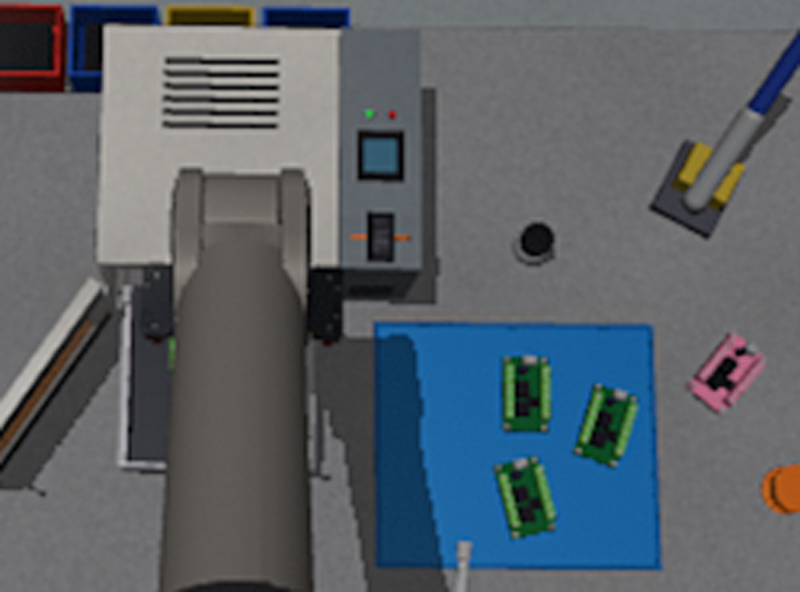

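>>> servo_tool(deltas=[[-0.02,-0.04,0,0,0.25],[-0.042,-0.085,0,0.1,0.25],[-0.064,-0.13,0,0.234,0.25],[-0.086,-0.175,0,0.234,0.25],[-0.108,-0.22,0,0.234,0.25],[-0.13,-0.265,0,0.234,0.25],[-0.151,-0.319,0,0.234,0.25],[-0.151,-0.319,-0.04,0.234,0.25],[-0.151,-0.319,-0.08,0.234,0.25],[-0.151,-0.319,-0.12,0.234,0.25],[-0.151,-0.319,-0.15,0.234,0.25],[-0.151,-0.319,-0.172,0.234,0.25],[-0.151,-0.319,-0.185,0.234,0.25],[-0.151,-0.319,-0.185,0.234,0.25],[-0.151,-0.319,-0.185,0.234,0.25]])

```text
time_s: 20.0
ee_pos: [0.4405, -0.2909, -0.0105]
orientation: [[0.973, 0.0, -0.232], [0.232, 0.0, 0.973], [0.0, -1.0, 0.0]]
force: [-0.2, -0.4, -0.1]
width: 0.753
```

>>> servo_tool(deltas=[[0,0,0,0,1],[0,0,0,0,1],[0,0,0,0,1],[0,0,0,0,1],[0,0,0,0,1],[0,0,0.03,0,1],[0,0,0.08,0,1],[0,0,0.13,0,1],[0,0,0.18,0,1],[0,0,0.185,0,1]])

```text
time_s: 21.0
ee_pos: [0.4431, -0.2933, 0.1803]
orientation: [[0.973, 0.01, -0.23], [0.23, -0.004, 0.973], [0.009, -1.0, -0.006]]
force: [0.7, -0.7, -1.0]
width: 0.569
```

>>> servo_tool(deltas=[[0.022,0.042,0,0,1],[0.045,0.084,0,-0.1,1],[0.068,0.126,0,-0.234,1],[0.09,0.168,0,-0.234,1],[0.113,0.21,0,-0.234,1],[0.136,0.252,0,-0.234,1],[0.1615,0.292,0,-0.234,1],[0.1615,0.292,0,-0.234,1],[0.1615,0.292,-0.04,-0.234,1],[0.1615,0.292,-0.08,-0.234,1],[0.1615,0.292,-0.11,-0.234,1],[0.1615,0.292,-0.128,-0.234,1],[0.1615,0.292,-0.138,-0.234,1],[0.1615,0.292,-0.139,-0.234,1],[0.1615,0.292,-0.139,-0.234,1]])

```text
time_s: 22.5
ee_pos: [0.6014, 0.0005, 0.0352]
orientation: [[1.0, -0.0, 0.001], [-0.001, -0.0, 1.0], [-0.0, -1.0, -0.0]]
force: [1.0, 0.1, -1.1]
width: 0.565
```

```bash
python3 - <<'E'
from h import *
im,p=snap('wrist','w12'); print(get_state()['width'],get_state()['ee_pos'],get_state()['force'])
E
```

```text
0.5733700788087878 [6.01535293e-01 5.71663927e-04 3.54258453e-02] [ 0.04472434  0.40846088 -0.97178784]
```

View pics/w12.png

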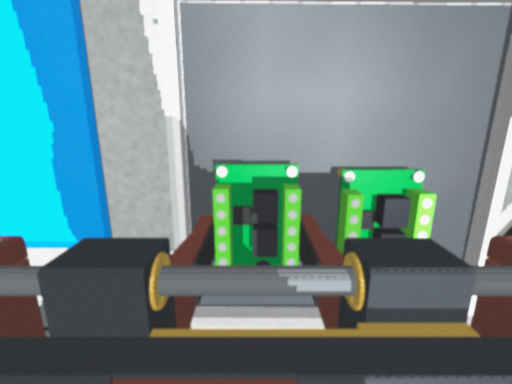

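>>> servo_tool(deltas=[[0,0,-0.001,0,0.3],[0,0,-0.001,0,0.3],[0,0,0,0,0.3],[0,0,0.04,0,0.3],[0,0,0.09,0,0.3],[0,0,0.139,0,0.25],[0,-0.02,0.149,0,0.25],[-0.01,-0.07,0.149,-0.031,0.25],[-0.02,-0.12,0.149,-0.031,0.25],[-0.03,-0.17,0.149,-0.031,0.25],[-0.04,-0.22,0.149,-0.031,0.25],[-0.045,-0.27,0.149,-0.031,0.25],[-0.045,-0.296,0.149,-0.031,0.25],[-0.045,-0.296,0.11,-0.031,0.25],[-0.045,-0.296,0.07,-0.031,0.25],[-0.045,-0.296,0.04,-0.031,0.25],[-0.045,-0.296,0.04,-0.031,0.25]])

```text
time_s: 24.25
ee_pos: [0.5536, -0.2934, 0.0714]
orientation: [[0.999, -0.007, 0.032], [-0.032, 0.003, 0.999], [-0.007, -1.0, 0.003]]
force: [-0.0, 0.5, -0.0]
width: 0.752
```

```bash
python3 - <<'E'
from h import *
im,p=snap('wrist','w13'); print(get_state()['width'],get_state()['ee_pos'],get_state()['force'])
im,p=snap('top','t13'); crop(im,180,60,430,245,3.2,'t13c')
E
```

```text
0.7495316849867496 [ 0.55527369 -0.2944921   0.0739991 ] [0.77824502 0.25191801 0.86359815]
```

View pics/w13.png

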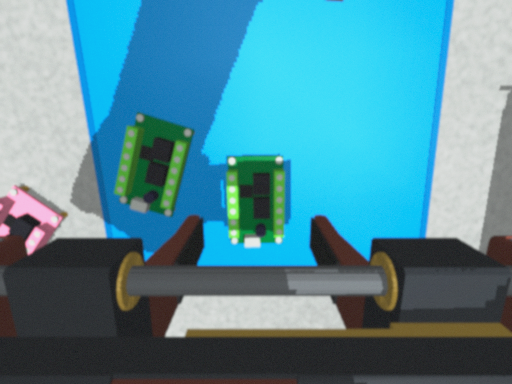

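View pics/t13c.png

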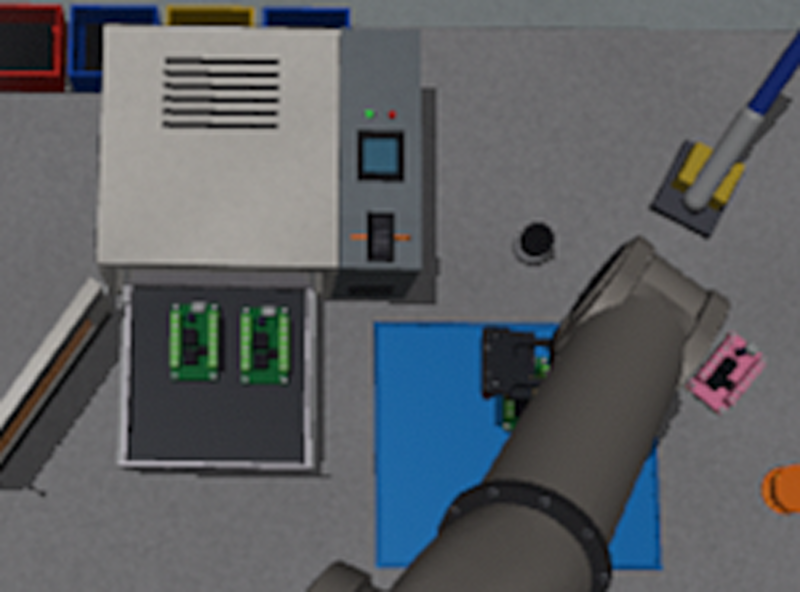

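>>> servo_tool(deltas=[[0.001,0,-0.04,0,0.25],[0.001,0,-0.07,0,0.25],[0.001,0,-0.083,0,0.25],[0.001,0,-0.083,0,0.25],[0.001,0,-0.083,0,1],[0.001,0,-0.083,0,1],[0.001,0,-0.083,0,1],[0.001,0,-0.083,0,1],[0.001,0,-0.083,0,1],[0.001,0,-0.03,0,1],[0.001,0,0.02,0,1],[0.001,0,0.07,0,1],[0.001,0,0.099,0,1]])

```text
time_s: 25.65
ee_pos: [0.5586, -0.2962, 0.1788]
orientation: [[0.999, 0.004, 0.032], [-0.032, -0.002, 0.999], [0.005, -1.0, -0.002]]
force: [0.6, 0.0, -1.1]
width: 0.568
```

```bash
python3 - <<'E'
from m import *
print(get_state()['width'],get_state()['ee_pos'],get_state()['force'])
im=cv2.imread('pics/t13.png')[:,:,::-1]; crop(im,205,140,290,215,9,'t13d')
f=lambda c:up(c,(180,60),3.2)
print('lip',atz(T,*f((215,467)),.1),'bd front',atz(T,*f((197,383)),.058),atz(T,*f((265,385)),.058),'rearwall',atz(T,*f((220,287)),.057))
E
```

```text
0.5681642476839497 [ 0.5586 -0.2962  0.1788] [ 0.5908  0.0297 -1.0695]
lip [0.463  0.0509 0.1   ] bd front [0.5583 0.0726 0.058 ] [ 0.5568 -0.0014  0.058 ] rearwall [0.6657 0.0488 0.057 ]
```

View pics/t13d.png

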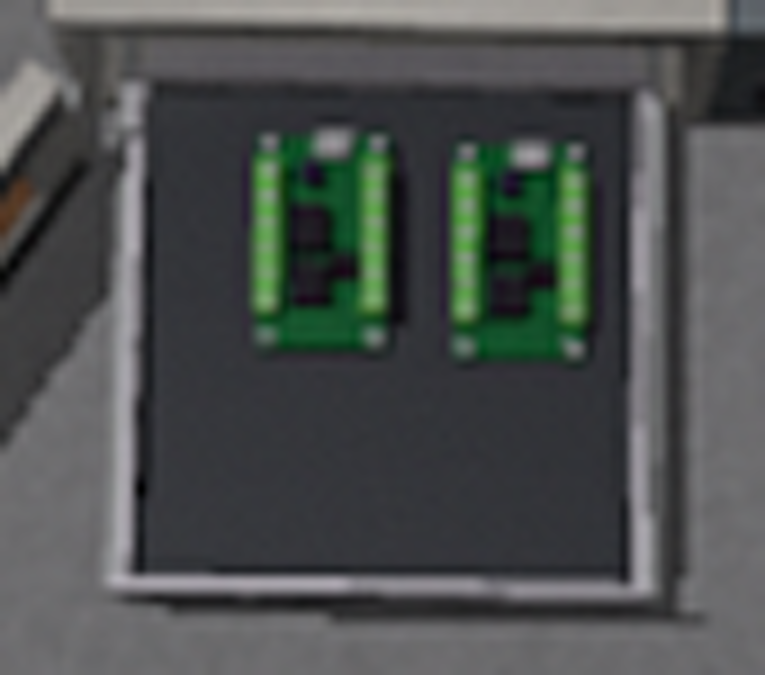

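>>> servo_tool(deltas=[[0,0.05,0,0,1],[-0.01,0.1,0,0.031,1],[-0.02,0.15,0,0.031,1],[-0.03,0.2,0,0.031,1],[-0.04,0.25,0,0.031,1],[-0.047,0.3,0,0.031,1],[-0.047,0.35,0,0.031,1],[-0.047,0.375,0,0.031,1],[-0.047,0.375,-0.04,0.031,1],[-0.047,0.375,-0.075,0.031,1],[-0.047,0.375,-0.075,0.031,1],[-0.047,0.375,-0.075,0.031,1],[-0.047,0.375,-0.075,0.031,1]])

```text
time_s: 26.95
ee_pos: [0.512, 0.0797, 0.1012]
orientation: [[1.0, 0.003, 0.002], [-0.002, 0.001, 1.0], [0.003, -1.0, 0.001]]
force: [-0.4, -0.4, -0.0]
width: 0.565
```

```bash
python3 - <<'E'
from h import *
im,p=snap('wrist','w14'); print(get_state()['width'],get_state()['ee_pos'],get_state()['force'])
s=get_state()
print([proj(p,X).round(0) for X in [(.4655,.08,.1),(.4655,.08,.045)]])
e=s['ee_pos']; R=s['orientation']
# board front edge from picture given height ee+.011+.013
import numpy as np
for v in range(140,172,4): print(v,atz(p,256,v,e[2]+.011+.013).round(4), atz(p,256,v,.1).round(4))
E
```

```text
0.5644242243519147 [0.51207046 0.07986117 0.10120975] [-0.32562672 -0.14851973 -0.99565336]
[array([257., 152.]), array([257., 145.])]
140 [0.4556 0.0792 0.1252] [0.4572 0.0792 0.1   ]
144 [0.4579 0.0792 0.1252] [0.4599 0.0792 0.1   ]
148 [0.4603 0.0792 0.1252] [0.4626 0.0792 0.1   ]
152 [0.4626 0.0792 0.1252] [0.4654 0.0792 0.1   ]
156 [0.465  0.0792 0.1252] [0.4681 0.0792 0.1   ]
160 [0.4674 0.0792 0.1252] [0.4709 0.0792 0.1   ]
164 [0.4698 0.0792 0.1252] [0.4736 0.0792 0.1   ]
168 [0.4723 0.0792 0.1252] [0.4765 0.0792 0.1   ]
```

View pics/w14.png

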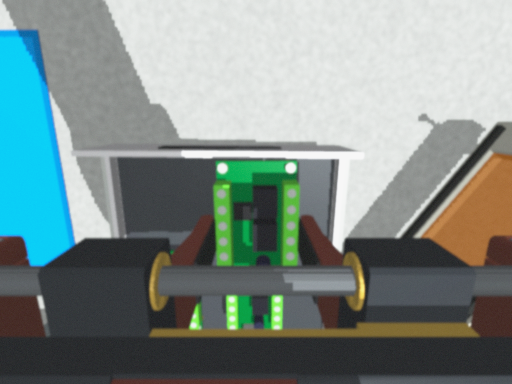

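>>> servo_tool(deltas=[[0.003,0,0,0,1],[0.003,0,-0.02,0,1],[0.003,0,-0.035,0,1],[0.003,0,-0.045,0,1],[0.003,0,-0.052,0,1],[0.003,0,-0.052,0,1],[0.003,0,-0.052,0,1]])

```text
time_s: 27.7
ee_pos: [0.514, 0.0799, 0.0477]
orientation: [[1.0, 0.001, 0.001], [-0.001, 0.0, 1.0], [0.001, -1.0, 0.0]]
force: [0.1, 0.4, -0.9]
width: 0.565
```

```bash
python3 - <<'E'
from h import *
im,p=snap('wrist','w15'); print(get_state()['width'],get_state()['ee_pos'],get_state()['force'])
im,p=snap('scene','s15'); crop(im,200,100,350,220,5,'s15c')
E
```

```text
0.5662773557222974 [0.51410973 0.07994433 0.0478376 ] [ 1.05633414  0.63112626 -1.18031996]
```

View pics/w15.png

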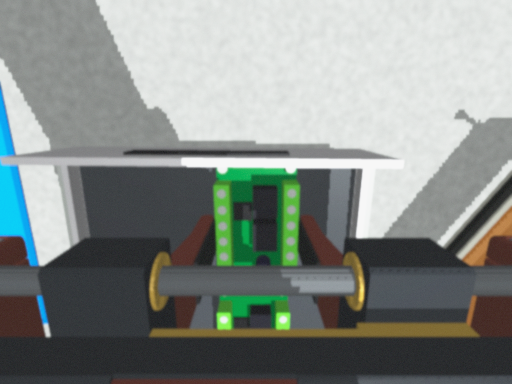

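View pics/s15c.png

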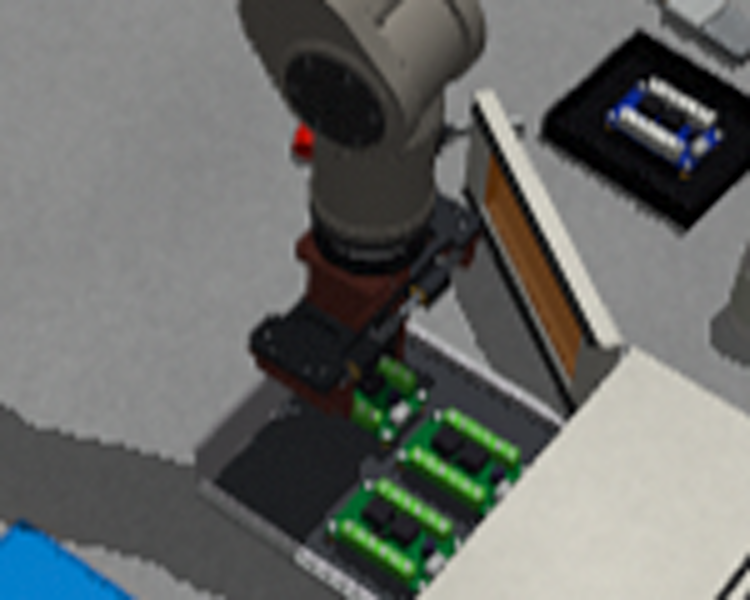

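>>> servo_tool(deltas=[[0,0,-0.004,0,1],[0,0,-0.008,0,1],[0,0,-0.011,0,1],[0,0,-0.011,0,1],[0,0,-0.011,0,1]])

```text
time_s: 28.3
ee_pos: [0.5177, 0.0801, 0.0389]
orientation: [[1.0, 0.007, 0.001], [-0.001, 0.002, 1.0], [0.007, -1.0, 0.002]]
force: [-0.2, -1.8, 19.8]
width: 0.562
```

```bash
python3 - <<'E'
from h import *
im,p=snap('wrist','w16'); print(get_state()['width'],get_state()['ee_pos'],get_state()['force']); crop(im,150,130,350,340,3,'w16c')
im,p=snap('scene','s16'); crop(im,250,150,320,220,9,'s16c')
E
```

```text
0.5644511351195827 [0.51773156 0.08004629 0.03891184] [ 0.94998146 -1.69699492 19.30683074]
```

View pics/s16c.png

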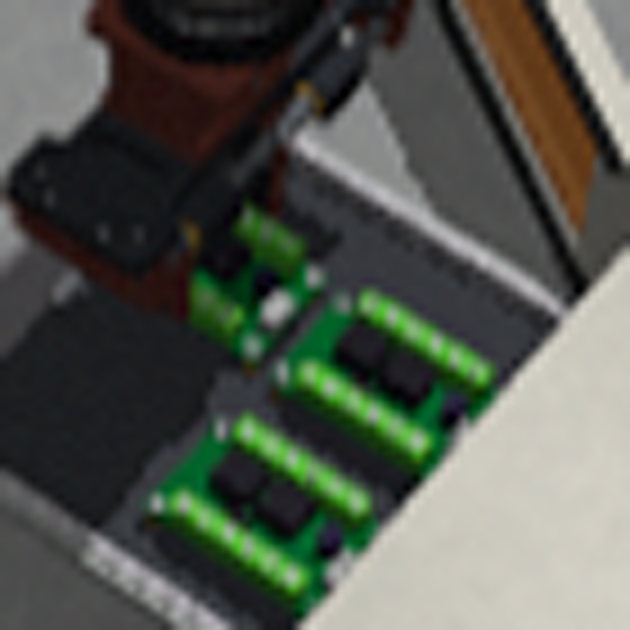

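View pics/w16c.png

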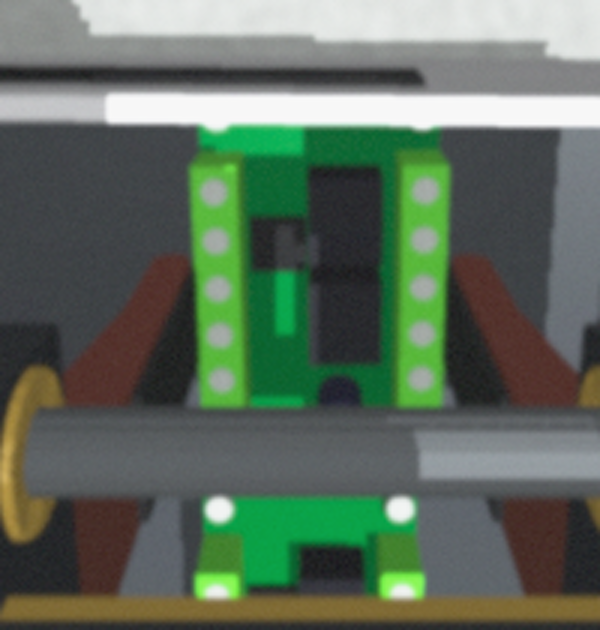

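```bash
python3 - <<'E'
from m import *
f=lambda c:up(c,(250,150),9)
for c in [(253,345),(315,275)]: print('held',atz(S,*f(c),.062))
for c in [(283,373),(343,303),(157,503),(220,430)]: print('rear',atz(S,*f(c),.058))
E
```

```text
held [0.5533 0.0585 0.062 ]
held [0.5531 0.1003 0.062 ]
rear [0.5689 0.0574 0.058 ]
rear [0.5683 0.0986 0.058 ]
rear [ 0.5657 -0.0198  0.058 ]
rear [0.5651 0.0213 0.058 ]
```

>>> servo_tool(deltas=[[0,0,0.008,0,1],[0.005,0,0.008,0,1],[0.005,0,0.005,0,1],[0.005,0,0.002,0,1],[0.005,0,0,0,1],[0.005,0,0,0,1],[0.005,0,0,0,1]])

```text
time_s: 29.1
ee_pos: [0.5226, 0.08, 0.0389]
orientation: [[1.0, 0.007, 0.001], [-0.001, 0.001, 1.0], [0.007, -1.0, 0.001]]
force: [0.4, -1.0, 24.7]
width: 0.56
```

```bash
python3 - <<'E'
from h import *
im,p=snap('wrist','w17'); print(get_state()['width'],get_state()['ee_pos'],get_state()['force']); crop(im,100,130,400,340,2.5,'w17c')
im,p=snap('scene','s17'); crop(im,220,130,320,220,8,'s17c')
E
```

```text
0.5634481114920238 [0.52257188 0.07999854 0.03883767] [ 0.55520622 -2.29769065 23.88703434]
```

View pics/s17c.png

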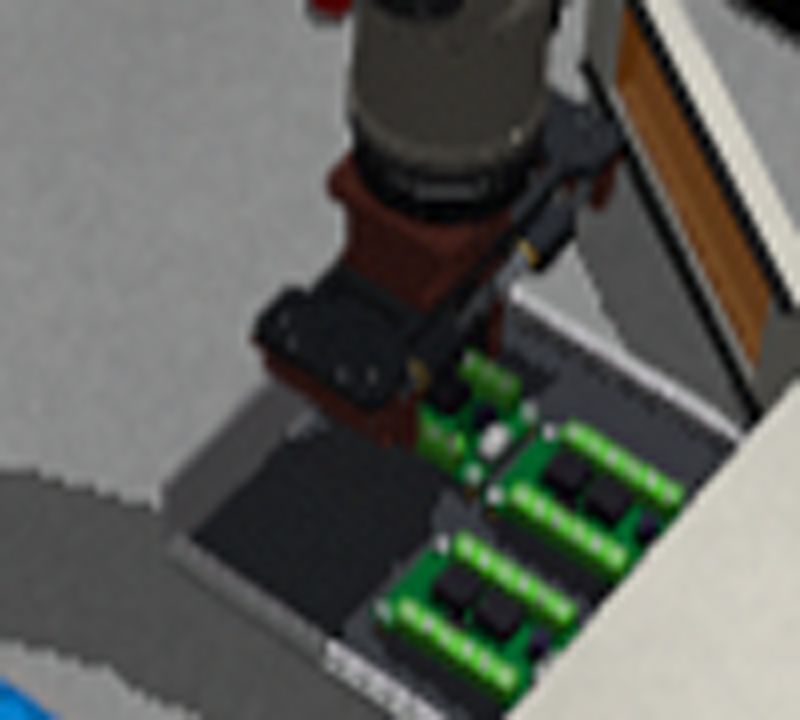

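View pics/w17c.png

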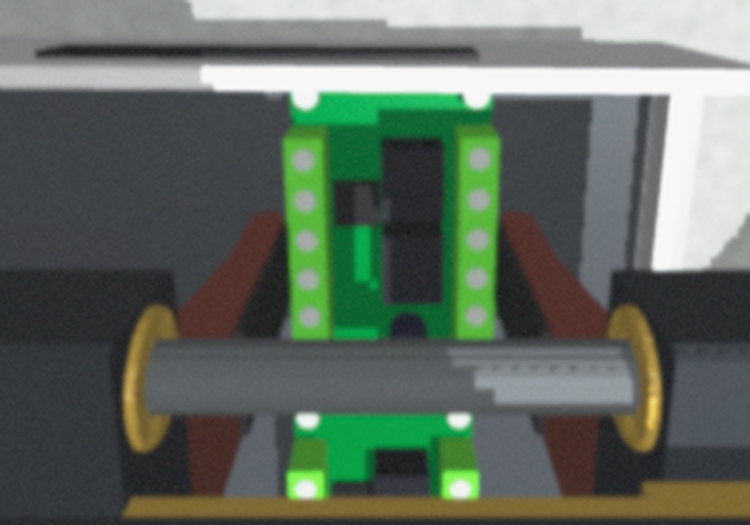

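>>> servo_tool(deltas=[[-0.001,0,0.003,0,1],[-0.001,0,0.003,0,1],[-0.001,0,0.003,0,1]])

```text
time_s: 29.5
ee_pos: [0.5179, 0.0799, 0.0391]
orientation: [[1.0, 0.0, 0.001], [-0.001, -0.0, 1.0], [0.0, -1.0, -0.0]]
force: [1.7, -0.7, 5.1]
width: 0.564
```

```bash
python3 - <<'E'
from m import *
im,p=snap('wrist','w18'); print(get_state()['width'],get_state()['ee_pos'],get_state()['force'],get_state()['moment'])
im,p=snap('top','t18'); crop(im,200,130,300,220,8,'t18c')
f=lambda c:up(c,(220,130),8)
for c in [(473,472),(530,410)]: print('held17',atz(S,*f(c),.062))
for c in [(495,494),(549,431),(383,608),(443,543)]: print('rear17',atz(S,*f(c),.058))
E
```

```text
0.5637800947791914 [0.5179 0.0799 0.0391] [2.2455 0.8009 4.8141] [-0.0257 -0.3632 -0.0517]
held17 [0.5578 0.0584 0.062 ]
held17 [0.5584 0.1006 0.062 ]
rear17 [0.5709 0.0573 0.058 ]
rear17 [0.5703 0.099  0.058 ]
rear17 [ 0.5672 -0.0193  0.058 ]
rear17 [0.568  0.0229 0.058 ]
```

View pics/t18c.png

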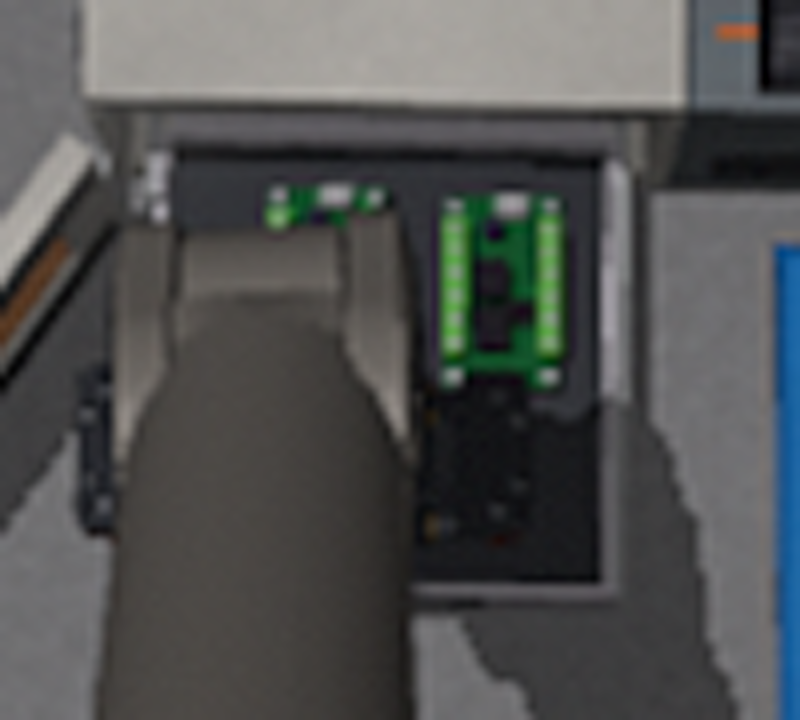

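>>> servo_tool(deltas=[[0,0,0,0,0.3],[0,0,0,0,0.3],[0,0,0,0,0.3],[0,0,0,0,0.3]])

```text
time_s: 30.0
ee_pos: [0.517, 0.0798, 0.0389]
orientation: [[1.0, -0.001, 0.001], [-0.001, -0.0, 1.0], [-0.001, -1.0, -0.0]]
force: [0.4, 0.4, -0.4]
width: 0.703
```

```bash
python3 - <<'E'
from m import *
im,p=snap('wrist','w19'); print(get_state()['width'],get_state()['ee_pos'],get_state()['force'],get_state()['moment'])
crop(im,100,130,400,340,2.5,'w19c')
E
```

```text
0.6975751023994426 [0.5171 0.0799 0.039 ] [-0.482  -0.3667  0.437 ] [ 0.0531 -0.0564  0.0308]
```

View pics/w19c.png

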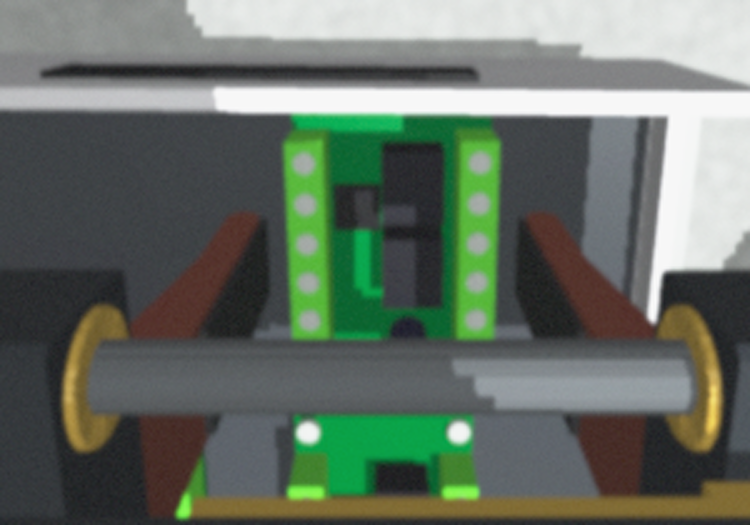

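>>> servo_tool(deltas=[[0,0,0.03,0,0.3],[0,0,0.07,0,0.3],[0,0,0.11,0,0.25],[0,-0.04,0.139,0,0.25],[0,-0.09,0.139,0,0.25],[0,-0.14,0.139,0,0.25],[0,-0.19,0.139,0,0.25],[0,-0.24,0.139,0,0.25],[0,-0.24,0.139,0,0.25],[0,-0.24,0.139,0,0.25]])

```text
time_s: 31.05
ee_pos: [0.517, -0.1614, 0.1781]
orientation: [[1.0, -0.001, 0.004], [-0.004, -0.0, 1.0], [-0.001, -1.0, -0.0]]
force: [0.1, 0.7, -0.5]
width: 0.748
```

```bash
python3 - <<'E'
from m import *
im,p=snap('top','t20'); crop(im,200,130,300,220,8,'t20c');crop(im,290,155,430,245,5.5,'t20b')
im,p=snap('scene','s20'); crop(im,220,130,320,220,8,'s20c'); crop(im,130,190,280,330,5,'s20b')
print(get_state()['ee_pos'])
E
```

```text
[ 0.5176 -0.1587  0.178 ]
```

View pics/t20c.png

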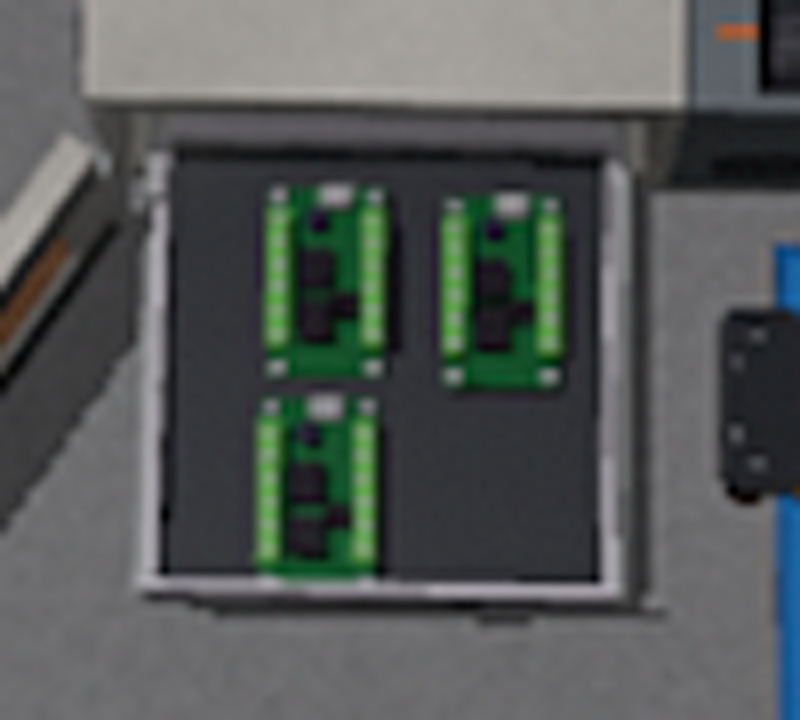

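View pics/s20c.png

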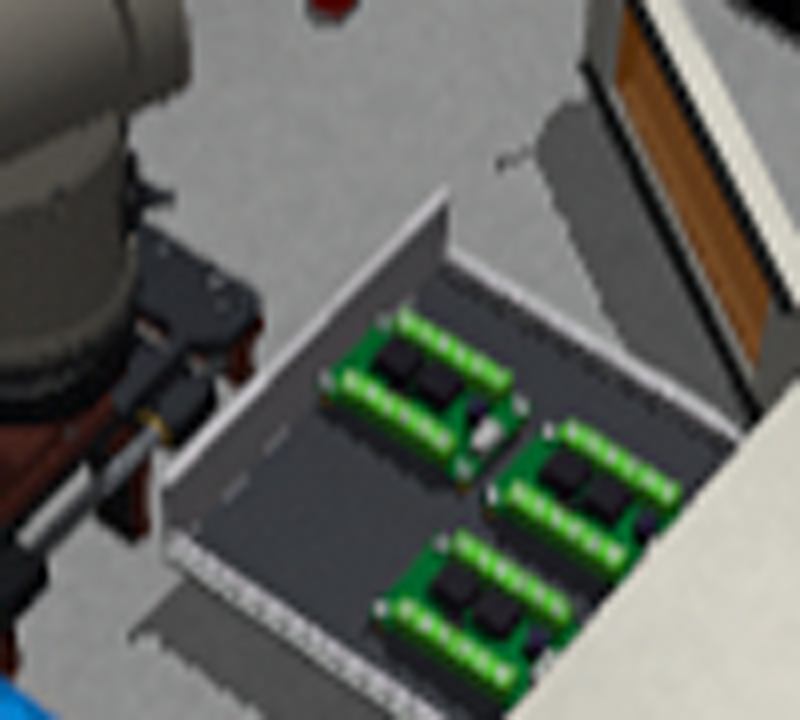

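View pics/t20b.png

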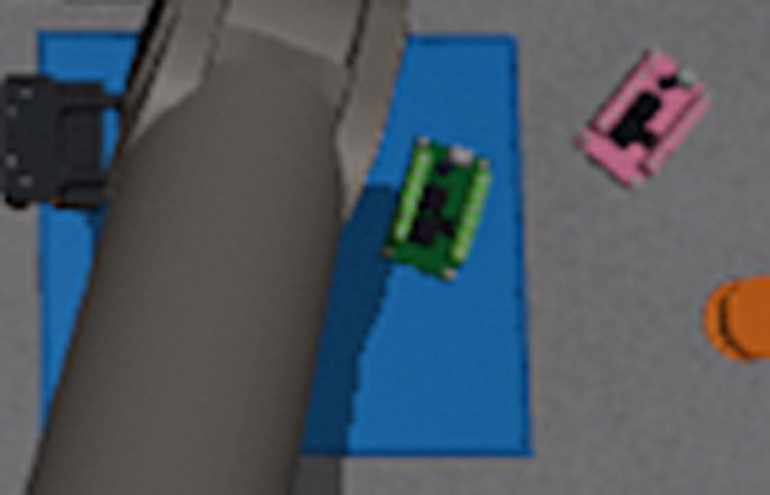

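```bash
python3 - <<'E'
from m import *
for n,a,b in [('newRL',(270,405),(520,405)),('newRR',(368,405),(463,470)),('oldFL',(277,368),(549,431)),('oldFR',(375,368),(495,494)),('R FL',(453,376),(443,543)),('R FR',(549,376),(383,608))]:
  print(n,*pair(a,b,(200,130),8,(220,130),8))
f=lambda c:up(c,(220,130),8)
for z in (.058,.062): print(z,[atz(S,*f(c),z) for c in [(385,322),(325,380)]])
E
```

```text
newRL [0.554  0.0995 0.0634] 0.00024255642428139268
newRR [0.5543 0.0568 0.0625] 0.0004653470037547791
oldFL [0.5711 0.0972 0.0608] 0.00013374434231550048
oldFR [0.5717 0.0549 0.0616] 0.0004430649331872427
R FL [0.5686 0.021  0.061 ] 0.00042175181815706786
R FR [ 0.5684 -0.0211  0.0618] 4.182057111734583e-05
0.058 [array([0.4765, 0.1013, 0.058 ]), array([0.4745, 0.0591, 0.058 ])]
0.062 [array([0.4781, 0.099 , 0.062 ]), array([0.4762, 0.057 , 0.062 ])]
```

>>> servo_tool(deltas=[[0.004,-0.05,0,-0.1,0.25],[0.004,-0.1,0,-0.22,0.25],[0.004,-0.15,0,-0.339,0.25],[0.004,-0.2,0,-0.339,0.25],[0.004,-0.2245,0,-0.339,0.25],[0.004,-0.2245,-0.04,-0.339,0.25],[0.004,-0.2245,-0.08,-0.339,0.25],[0.004,-0.2245,-0.115,-0.339,0.25],[0.004,-0.2245,-0.115,-0.339,0.25],[0.004,-0.2245,-0.115,-0.339,0.25]])

```text
time_s: 32.15
ee_pos: [0.5223, -0.3832, 0.0635]
orientation: [[0.943, -0.001, 0.331], [-0.331, 0.001, 0.943], [-0.001, -1.0, 0.001]]
force: [0.3, 0.1, -0.2]
width: 0.748
```

```bash
python3 - <<'E'
from h import *
im,p=snap('wrist','w21'); print(get_state()['width'],get_state()['ee_pos'],get_state()['force'])
E
```

```text
0.7504800850156224 [ 0.52301768 -0.38433781  0.06480466] [ 0.51941845 -0.72736711  0.07576276]
```

View pics/w21.png

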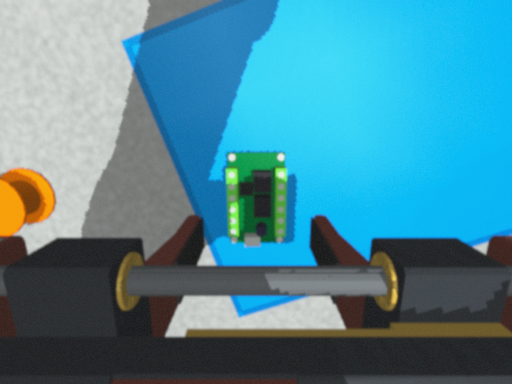

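Aligned and centred on the last green board at (257,200). I'll lower, grip and lift.

>>> servo_tool(deltas=[[0,0,-0.04,0,0.25],[0,0,-0.065,0,0.25],[0,0,-0.075,0,0.25],[0,0,-0.075,0,0.25],[0,0,-0.075,0,0.25]])

```text
time_s: 32.7
ee_pos: [0.5228, -0.3855, -0.0097]
orientation: [[0.943, 0.002, 0.333], [-0.333, -0.002, 0.943], [0.003, -1.0, -0.001]]
force: [-0.1, -0.4, 0.5]
width: 0.751
```

>>> servo_tool(deltas=[[0,0,0,0,1],[0,0,0,0,1],[0,0,0,0,1],[0,0,0,0,1],[0,0,0,0,1],[0,0,0.04,0,1],[0,0,0.09,0,1],[0,0,0.14,0,1],[0,0,0.19,0,1]])

```text
time_s: 33.6
ee_pos: [0.521, -0.3844, 0.1801]
orientation: [[0.943, -0.001, 0.334], [-0.334, 0.0, 0.943], [-0.001, -1.0, -0.0]]
force: [0.7, -0.6, -0.4]
width: 0.565
```

>>> servo_tool(deltas=[[0,0.05,0,0,1],[0,0.1,0,0.1,1],[-0.006,0.15,0,0.22,1],[-0.006,0.2,0,0.339,1],[-0.006,0.25,0,0.339,1],[-0.006,0.3,0,0.339,1],[-0.006,0.35,0,0.339,1],[-0.006,0.3855,0,0.339,1],[-0.006,0.3855,-0.04,0.339,1],[-0.006,0.3855,-0.075,0.339,1],[-0.006,0.3855,-0.075,0.339,1],[-0.006,0.3855,-0.075,0.339,1],[-0.006,0.3855,-0.075,0.339,1]])

```text
time_s: 34.9
ee_pos: [0.5169, 0.0004, 0.105]
orientation: [[1.0, 0.003, 0.002], [-0.002, 0.0, 1.0], [0.003, -1.0, 0.0]]
force: [0.1, 0.5, -1.0]
width: 0.569
```

```bash
python3 - <<'E'
from h import *
im,p=snap('wrist','w22'); print(get_state()['width'],get_state()['ee_pos'],get_state()['force'])
e=get_state()['ee_pos']
for v in range(152,172,4): print(v,atz(p,256,v,e[2]+.011+.013).round(4), atz(p,256,v,.1).round(4))
E
```

```text
0.5631624290240029 [0.51702485 0.00053634 0.10509371] [-1.20190742 -0.69165096 -0.66784071]
152 [ 4.675e-01 -1.000e-04  1.291e-01] [ 4.706e-01 -1.000e-04  1.000e-01]
156 [ 4.699e-01 -1.000e-04  1.291e-01] [ 4.734e-01 -1.000e-04  1.000e-01]
160 [ 4.723e-01 -1.000e-04  1.291e-01] [ 4.763e-01 -1.000e-04  1.000e-01]
164 [ 4.747e-01 -1.000e-04  1.291e-01] [ 4.791e-01 -1.000e-04  1.000e-01]
168 [ 4.771e-01 -1.000e-04  1.291e-01] [ 4.82e-01 -1.00e-04  1.00e-01]
```

View pics/w22.png

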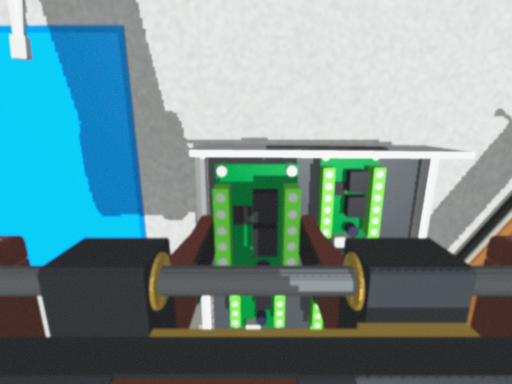

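>>> servo_tool(deltas=[[0.0025,0.003,0,0,1],[0.0025,0.003,-0.02,0,1],[0.0025,0.003,-0.04,0,1],[0.0025,0.003,-0.055,0,1],[0.0025,0.003,-0.062,0,1],[0.0025,0.003,-0.066,0,1],[0.0025,0.003,-0.066,0,1],[0.0025,0.003,-0.066,0,1]])

```text
time_s: 35.75
ee_pos: [0.5187, 0.0039, 0.038]
orientation: [[1.0, 0.001, 0.001], [-0.001, 0.0, 1.0], [0.001, -1.0, 0.0]]
force: [-0.5, 0.5, -1.5]
width: 0.57
```

```bash
python3 - <<'E'
from h import *
im,p=snap('wrist','w23'); print(get_state()['width'],get_state()['ee_pos'],get_state()['force'])
crop(im,100,130,400,340,2.5,'w23c')
E
```

```text
0.5724696466489588 [0.51873465 0.00397723 0.03801626] [ 1.62172566 -0.05450066  0.19141311]
```

View pics/w23c.png

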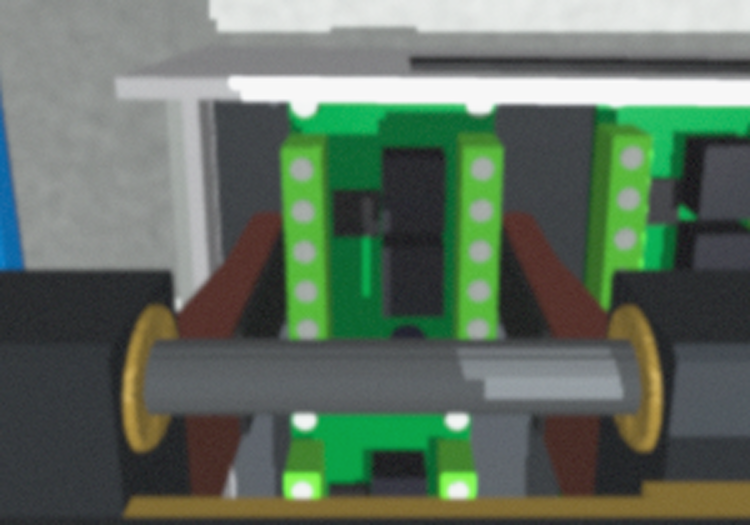

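>>> servo_tool(deltas=[[0,0,-0.001,0,1],[0,0,-0.002,0,1],[0,0,-0.002,0,0.33],[0,0,-0.002,0,0.33],[0,0,-0.002,0,0.33],[0,0,0.03,0,0.33],[0,0,0.07,0,0.33],[0,0,0.11,0,0.33],[0,0,0.16,0,1],[-0.04,0,0.19,0,1],[-0.06,-0.05,0.19,0,1],[-0.06,-0.1,0.19,0,1],[-0.06,-0.15,0.19,0,1],[-0.06,-0.2,0.19,0,1],[-0.06,-0.2,0.19,0,1]])

```text
time_s: 37.3
ee_pos: [0.4567, -0.2028, 0.228]
orientation: [[1.0, 0.001, 0.01], [-0.01, -0.003, 1.0], [0.001, -1.0, -0.003]]
force: [0.6, 0.1, 0.9]
width: 0.07
```

```bash
python3 - <<'E'
from m import *
im,p=snap('top','t24'); crop(im,200,130,300,220,8,'t24c')
im,p=snap('scene','s24'); crop(im,220,130,320,220,8,'s24c')
print(get_state()['ee_pos'],get_state()['width'])
E
```

```text
[ 0.4576 -0.1974  0.2272] 0.009716413328070926
```

View pics/t24c.png

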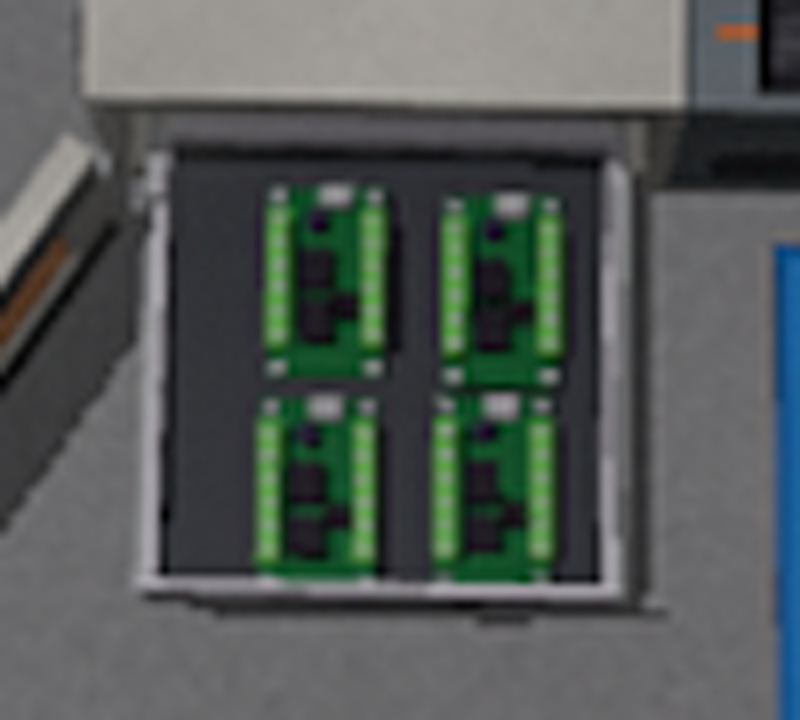

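View pics/s24c.png

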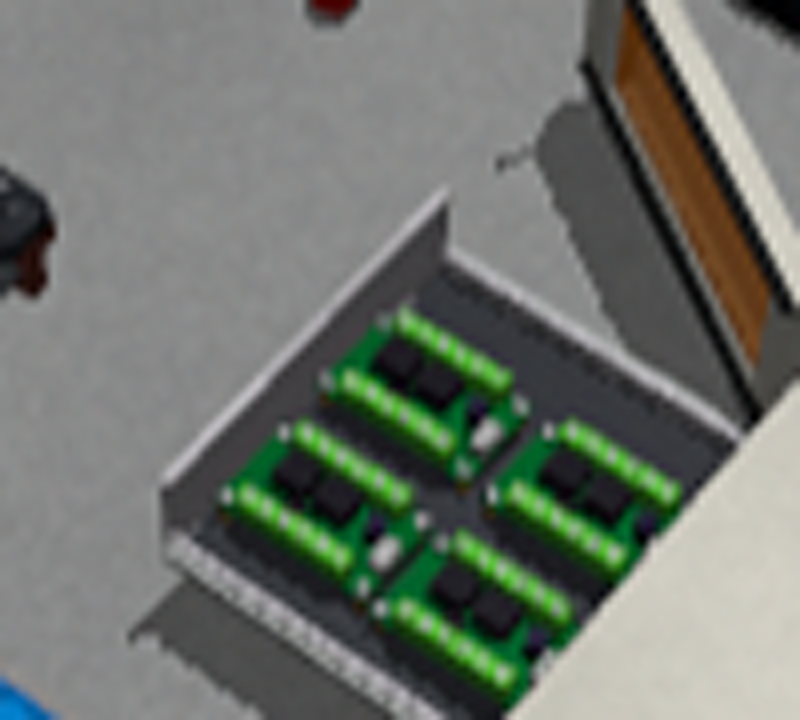

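```bash
python3 - <<'E'
from m import *
for n,a,b in [('newRL',(445,405),(423,520)),('newRR',(541,405),(363,586)),('R FL',(453,376),(443,543)),('R FR',(549,376),(381,608)),('lipL',(140,588),(445,192)),('lipR',(620,592),(163,483))]:
  print(n,*pair(a,b,(200,130),8,(220,130),8))
f=lambda c:up(c,(220,130),8)
for z in (.061,): print(z,[atz(S,*f(c),z) for c in [(285,432),(227,495)]])
E
```

```text
newRL [0.5554 0.0242 0.0628] 0.0003071158343123659
newRR [ 0.5553 -0.0179  0.0625] 0.00012316698000836013
R FL [0.5686 0.021  0.061 ] 0.00042175181815706786
R FR [ 0.5681 -0.0214  0.062 ] 0.00025730620862401965
lipL [0.4711 0.1509 0.0998] 0.0004145819491681024
lipR [ 0.4708 -0.0496  0.1027] 0.00038717120672797367
0.061 [array([0.4789, 0.0244, 0.061 ]), array([ 0.4793, -0.0173,  0.061 ])]
```

>>> servo_tool(deltas=[[0.04,0.015,0,0,1],[0.08,0.03,0,0,1],[0.12,0.045,0,0,1],[0.16,0.06,0,0,1],[0.19,0.079,0,0,1],[0.19,0.079,0,0,1],[0.19,0.079,0,0,1],[0.19,0.079,0,0,1]])

```text
time_s: 38.2
ee_pos: [0.6471, -0.1169, 0.2272]
orientation: [[1.0, -0.001, 0.001], [-0.001, 0.0, 1.0], [-0.001, -1.0, 0.0]]
force: [0.6, 0.2, 0.5]
width: 0.002
```

```bash
python3 - <<'E'
from h import *
im,p=snap('wrist','w25'); s=get_state(); print(s['width'],s['ee_pos'],s['force'])
print([proj(p,X).round(0) for X in [(.698,-.1173,.158),(.698,-.0872,.15),(.698,-.1474,.15)]])
crop(im,150,120,400,320,3,'w25c')
E
```

```text
0.001543565269805698 [ 0.64697831 -0.11739481  0.22739779] [ 0.37897945 -0.18174933  0.00387455]
[array([256., 242.]), array([285., 239.]), array([227., 239.])]
```

View pics/w25c.png

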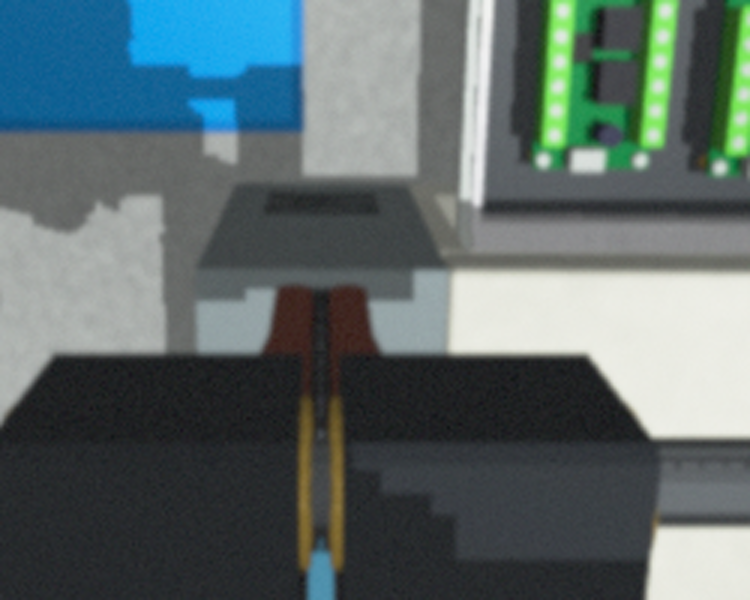

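>>> servo_tool(deltas=[[0.04,0,0,0,1],[0.058,0,-0.03,0,1],[0.058,0,-0.06,0,1],[0.058,0,-0.076,0,1],[0.058,0,-0.08,0,1],[0.058,0,-0.08,0,1],[0.058,0,-0.08,0,1]])

```text
time_s: 38.95
ee_pos: [0.7067, -0.1176, 0.1492]
orientation: [[1.0, 0.002, 0.001], [-0.001, -0.0, 1.0], [0.002, -1.0, -0.0]]
force: [0.4, -0.4, -1.2]
width: 0.008
```

```bash
python3 - <<'E'
from h import *
im,p=snap('scene','s26'); crop(im,250,180,350,260,8,'s26c'); s=get_state(); print(s['width'],s['ee_pos'],s['force'])
E
```

```text
0.004463227283438896 [ 0.70684022 -0.11756696  0.14930409] [-1.02481209  0.48332531  0.78986143]
```

View pics/s26c.png

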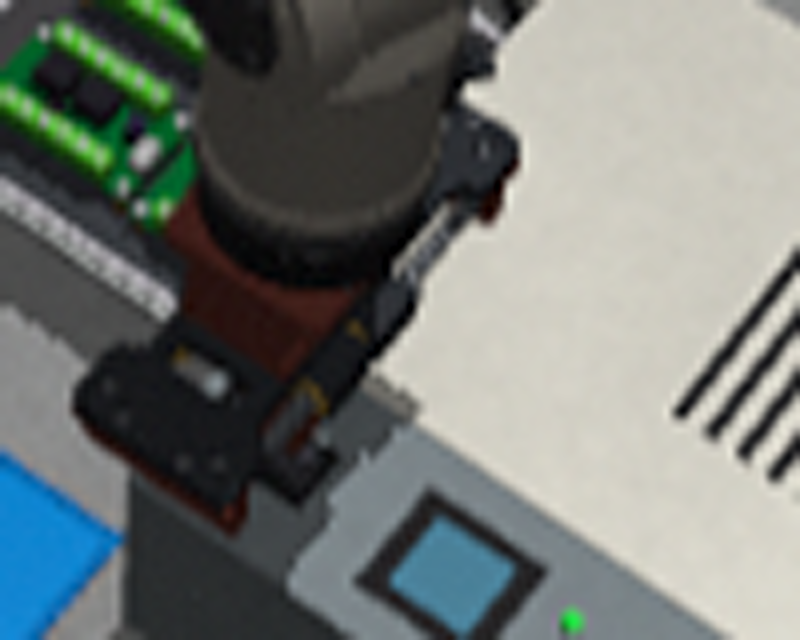

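Not in contact yet, so I'll go down in small steps.

>>> servo_tool(deltas=[[0,0,-0.003,0,1],[0,0,-0.006,0,1],[0,0,-0.006,0,1]])

```text
time_s: 39.3
ee_pos: [0.7058, -0.1169, 0.141]
orientation: [[1.0, -0.001, 0.001], [-0.001, 0.0, 1.0], [-0.001, -1.0, 0.0]]
force: [0.3, -0.5, -0.1]
width: 0.002
```

>>> servo_tool(deltas=[[0,0,-0.002,0,1],[0,0,-0.002,0,1],[0,0,-0.002,0,1]])

```text
time_s: 39.6
ee_pos: [0.7061, -0.1171, 0.1392]
orientation: [[1.0, -0.0, 0.001], [-0.001, -0.0, 1.0], [-0.0, -1.0, -0.0]]
force: [0.1, -0.4, 0.1]
width: 0.006
```

>>> servo_tool(deltas=[[0,0,-0.002,0,1],[0,0,-0.002,0,1],[0,0,-0.002,0,1]])

```text
time_s: 39.9
ee_pos: [0.706, -0.1171, 0.1372]
orientation: [[1.0, -0.0, 0.001], [-0.001, 0.0, 1.0], [-0.0, -1.0, 0.0]]
force: [-0.5, -0.7, 0.2]
width: 0.004
```

>>> servo_tool(deltas=[[0,0,-0.001,0,1],[0,0,-0.001,0,1],[0,0,-0.001,0,1]])

```text
time_s: 40.2
ee_pos: [0.7061, -0.1171, 0.1362]
orientation: [[1.0, -0.0, 0.001], [-0.001, 0.0, 1.0], [-0.0, -1.0, 0.0]]
force: [-0.1, 0.1, -0.4]
width: 0.007
```

>>> servo_tool(deltas=[[0,0,-0.001,0,1],[0,0,-0.001,0,1],[0,0,-0.001,0,1]])

```text
time_s: 40.5
ee_pos: [0.7061, -0.1171, 0.1352]
orientation: [[1.0, -0.0, 0.001], [-0.001, 0.0, 1.0], [-0.0, -1.0, 0.0]]
force: [0.2, -0.3, 0.8]
width: 0.003
```

>>> servo_tool(deltas=[[0,0,-0.001,0,1],[0,0,-0.001,0,1],[0,0,-0.001,0,1]])

```text
time_s: 40.8
ee_pos: [0.706, -0.1171, 0.1342]
orientation: [[1.0, -0.0, 0.001], [-0.001, 0.0, 1.0], [-0.0, -1.0, 0.0]]
force: [-0.3, 1.5, -0.3]
width: 0.006
```

>>> servo_tool(deltas=[[0,0,-0.001,0,1],[0,0,-0.002,0,1],[0,0,-0.002,0,1]])

```text
time_s: 41.1
ee_pos: [0.706, -0.1171, 0.132]
orientation: [[1.0, -0.0, 0.001], [-0.001, 0.0, 1.0], [-0.0, -1.0, 0.0]]
force: [-0.4, 0.6, 0.3]
width: 0.008
```

>>> servo_tool(deltas=[[0,0,-0.001,0,1],[0,0,-0.001,0,1],[0,0,-0.001,0,1]])

```text
time_s: 41.4
ee_pos: [0.7061, -0.1171, 0.1313]
orientation: [[1.0, -0.0, 0.001], [-0.001, 0.0, 1.0], [-0.0, -1.0, 0.0]]
force: [0.5, -0.1, 0.4]
width: 0.006
```

>>> servo_tool(deltas=[[0,0,-0.001,0,1],[0,0,-0.001,0,1],[0,0,-0.001,0,1]])

```text
time_s: 41.7
ee_pos: [0.7061, -0.1171, 0.1303]
orientation: [[1.0, -0.0, 0.001], [-0.001, 0.0, 1.0], [-0.0, -1.0, 0.0]]
force: [-0.3, -0.4, 1.0]
width: 0.005
```

>>> servo_tool(deltas=[[0,0,-0.001,0,1],[0,0,-0.001,0,1],[0,0,-0.001,0,1]])

```text
time_s: 42.0
ee_pos: [0.7066, -0.1172, 0.1299]
orientation: [[1.0, 0.001, 0.001], [-0.001, -0.0, 1.0], [0.001, -1.0, -0.0]]
force: [-1.0, -0.4, 5.2]
width: 0.005
```

>>> servo_tool(deltas=[[0,0,-0.001,0,1],[0,0,-0.001,0,1],[0,0,-0.001,0,1]])

```text
time_s: 42.3
ee_pos: [0.7073, -0.1172, 0.1298]
orientation: [[1.0, 0.003, 0.001], [-0.001, -0.0, 1.0], [0.003, -1.0, -0.0]]
force: [-0.6, 0.7, 7.7]
width: 0.007
```

```bash
python3 - <<'E'
from h import *
im,p=snap('wrist','w27'); crop(im,180,130,340,330,4,'w27c'); s=get_state(); print(s['ee_pos'],s['force'])
for dz in (0.01,.02,.027): print([proj(p,s['ee_pos']+np.array([dx,0,dz])).round(0) for dx in (-.01,-.005,0)])
print(proj(p,(.698,-.1173,.158)),proj(p,(.678,-.1173,.15)),proj(p,(.6665,-.1173,.15)))
E
```

```text
[ 0.70727076 -0.11719313  0.12980635] [-0.30031651  0.13726527  8.57217513]
[array([257., 208.]), array([257., 215.]), array([257., 222.])]
[array([257., 213.]), array([257., 220.]), array([257., 227.])]
[array([257., 216.]), array([257., 224.]), array([257., 231.])]
[256.67050963 217.84153467] [256.68757119 183.44624799] [256.70354414 165.28415084]
```

View pics/w27c.png

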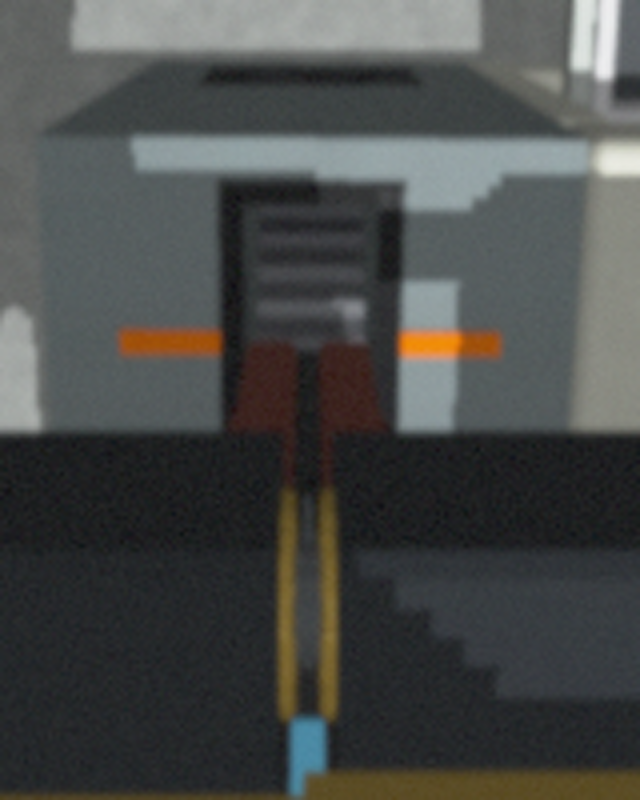

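>>> servo_tool(deltas=[[-0.003,0,0,0,1],[-0.006,0,0,0,1],[-0.009,0,0,0,1],[-0.012,0,0,0,1],[-0.015,0,0,0,1],[-0.018,0,0,0,1],[-0.018,0,0,0,1]])

```text
time_s: 43.05
ee_pos: [0.6891, -0.117, 0.1297]
orientation: [[1.0, 0.003, 0.001], [-0.001, 0.0, 1.0], [0.003, -1.0, 0.0]]
force: [-0.7, 1.0, 7.1]
width: 0.009
```

>>> servo_tool(deltas=[[0,0,0.008,0,1],[0.018,0,0.008,0,1],[0.018,0,0.008,0,1]])

```text
time_s: 43.35
ee_pos: [0.7073, -0.1166, 0.1363]
orientation: [[1.0, 0.001, -0.0], [0.0, -0.0, 1.0], [0.001, -1.0, -0.0]]
force: [-0.1, 0.3, 0.6]
width: 0.004
```

```bash
python3 - <<'E'
from h import *
im,p=snap('wrist','w28'); crop(im,180,130,340,330,4,'w28c'); s=get_state(); print(s['ee_pos'],s['force'])
E
```

```text
[ 0.7062175  -0.11689773  0.1358884 ] [ 0.27915903 -0.10177473 -0.32746457]
```

View pics/w28c.png

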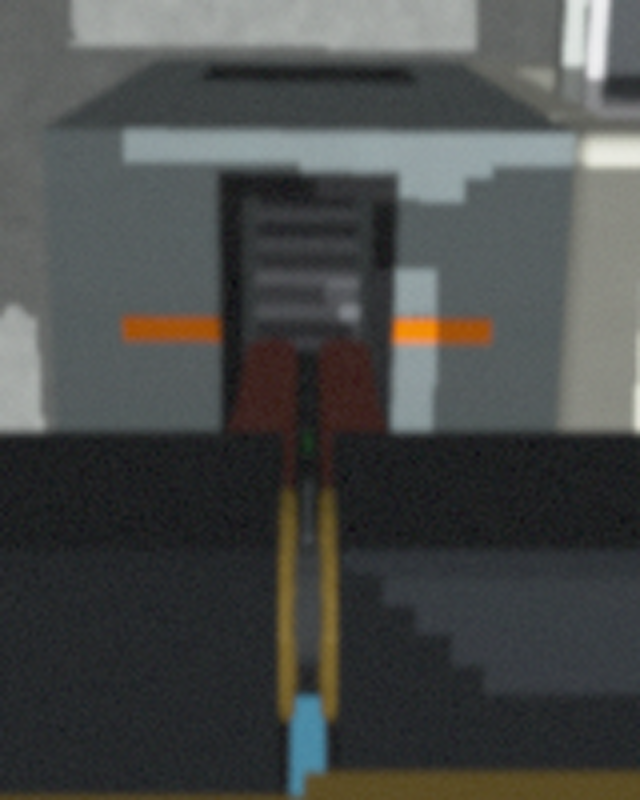

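```bash
python3 - <<'E'
from h import *
p=camera_params('wrist')
for f in np.arange(0,1.0,.1): print(round(f,1),proj(p,(.698+.03*np.sin(f),-.1172,.128+.03*np.cos(f))).round(1))
im=cv2.imread('pics/w28.png')[:,:,::-1]; crop(im,235,210,280,270,12,'w28d')
E
```

```text
0.0 [256.4 216.1]
0.1 [256.3 220.5]
0.2 [256.3 224.6]
0.3 [256.3 228.3]
0.4 [256.3 231.8]
0.5 [256.3 234.8]
0.6 [256.3 237.4]
0.7 [256.3 239.6]
0.8 [256.3 241.4]
0.9 [256.3 242.6]
```

View pics/w28d.png

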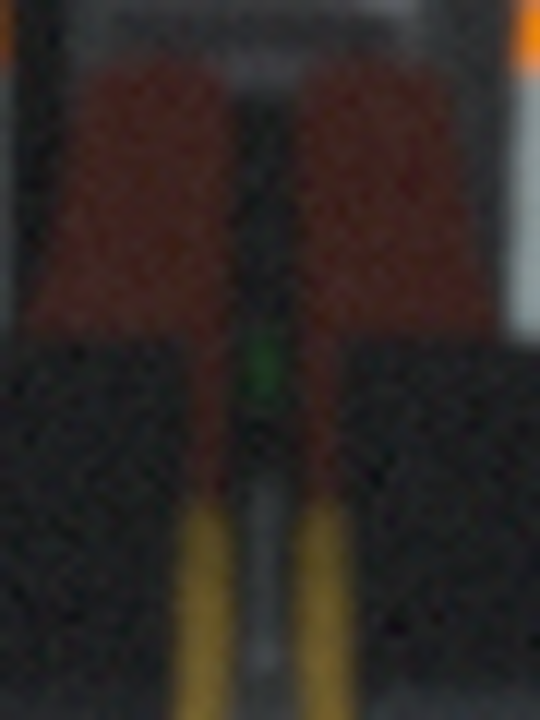

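>>> servo_tool(deltas=[[0,0,-0.006,0,1],[0,0,-0.008,0,1],[0,0,-0.008,0,1],[-0.003,0,-0.008,0,1],[-0.006,0,-0.008,0,1],[-0.009,0,-0.008,0,1],[-0.012,0,-0.008,0,1],[-0.015,0,-0.008,0,1],[-0.015,0,-0.008,0,1]])

```text
time_s: 44.3
ee_pos: [0.6916, -0.1174, 0.1298]
orientation: [[1.0, 0.003, 0.001], [-0.001, 0.0, 1.0], [0.003, -1.0, 0.0]]
force: [-0.7, 1.3, 8.9]
width: 0.007
```

>>> servo_tool(deltas=[[0,0,0.008,0,1],[0.023,0,0.008,0,1],[0.023,0,0.008,0,1],[0.023,0,0.008,0,1]])

```text
time_s: 44.7
ee_pos: [0.7132, -0.1172, 0.1355]
orientation: [[1.0, -0.002, 0.001], [-0.001, -0.0, 1.0], [-0.002, -1.0, -0.0]]
force: [-0.6, -0.4, 0.4]
width: 0.006
```

```bash
python3 - <<'E'
from h import *
im,p=snap('wrist','w29'); crop(im,200,160,310,270,6,'w29c'); s=get_state(); print(s['ee_pos'],s['force'])
for f in np.arange(-.4,1.0,.1): print(round(f,1),proj(p,(.698+.03*np.sin(f),-.1172,.128+.03*np.cos(f))).round(1))
E
```

```text
[ 0.71287703 -0.11734707  0.13558081] [-0.61813885 -0.82878055 -0.18557129]
-0.4 [256.8 187. ]
-0.3 [256.8 191.7]
-0.2 [256.8 196.5]
-0.1 [256.8 201.2]
-0.0 [256.8 205.8]
0.1 [256.8 210.2]
0.2 [256.8 214.4]
0.3 [256.8 218.4]
0.4 [256.8 221.9]
0.5 [256.7 225.1]
0.6 [256.7 227.9]
0.7 [256.7 230.2]
0.8 [256.7 232.1]
0.9 [256.7 233.5]
```

View pics/w29c.png

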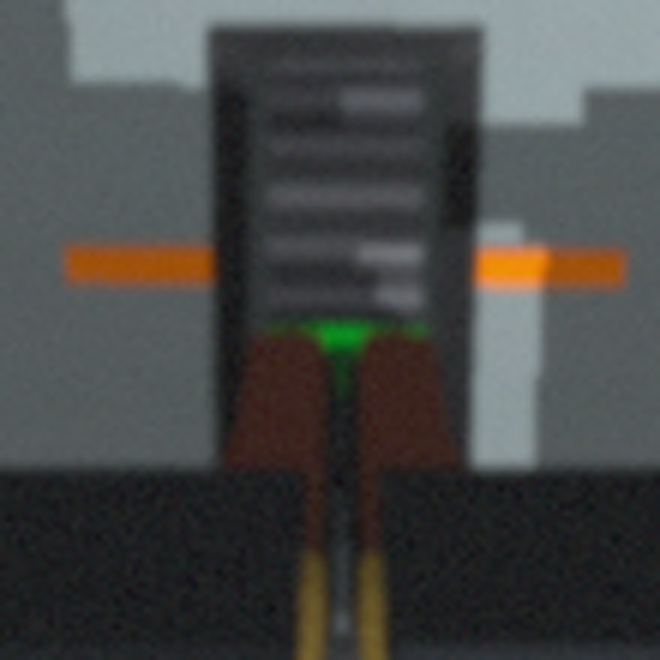

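>>> servo_tool(deltas=[[-0.006,0,0,0,1],[-0.006,0,-0.006,0,1],[-0.006,0,-0.008,0,1],[-0.006,0,-0.008,0,1],[-0.009,0,-0.008,0,1],[-0.012,0,-0.008,0,1],[-0.015,0,-0.008,0,1],[-0.015,0,-0.008,0,1],[-0.015,0,-0.008,0,1]])

```text
time_s: 45.65
ee_pos: [0.6998, -0.1176, 0.1298]
orientation: [[1.0, 0.003, 0.001], [-0.001, -0.0, 1.0], [0.003, -1.0, -0.0]]
force: [-0.0, 0.8, 7.1]
width: 0.002
```

>>> servo_tool(deltas=[[0,0,0.008,0,1],[0.022,0,0.008,0,1],[0.022,0,0.008,0,1],[0.022,0,0.008,0,1]])

```text
time_s: 46.05
ee_pos: [0.7205, -0.117, 0.1357]
orientation: [[1.0, -0.001, 0.001], [-0.001, -0.0, 1.0], [-0.001, -1.0, -0.0]]
force: [-0.8, 0.1, -0.0]
width: 0.004
```

```bash
python3 - <<'E'
from h import *
im,p=snap('wrist','w30'); crop(im,200,160,310,270,6,'w30c'); s=get_state(); print(s['ee_pos'],s['force'])
for f in np.arange(-.3,.5,.1): print(round(f,1),proj(p,(.698+.03*np.sin(f),-.1172,.128+.03*np.cos(f))).round(1))
print(proj(p,(.698,-.147,.15)))
E
```

```text
[ 0.7201015  -0.11720163  0.13576649] [-0.45001106  0.50423877  0.43222849]
-0.3 [256.6 180.4]
-0.2 [256.6 185.2]
-0.1 [256.6 190. ]
0.0 [256.6 194.6]
0.1 [256.6 199.2]
0.2 [256.6 203.5]
0.3 [256.6 207.5]
0.4 [256.6 211.2]
[211.11474673 191.5334413 ]
```

View pics/w30c.png

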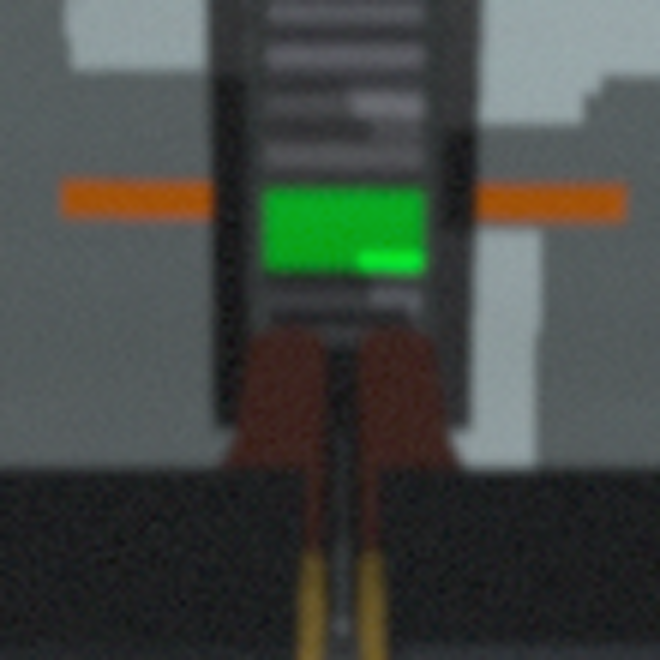

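>>> servo_tool(deltas=[[-0.0135,0,0,0,1],[-0.0135,0,-0.006,0,1],[-0.0135,0,-0.008,0,1],[-0.0135,0,-0.008,0,1],[-0.0148,0,-0.008,0,1],[-0.016,0,-0.008,0,1],[-0.016,0,-0.008,0,1],[-0.016,0,-0.008,0,1]])

```text
time_s: 46.9
ee_pos: [0.7065, -0.1178, 0.1298]
orientation: [[1.0, 0.003, 0.001], [-0.001, -0.001, 1.0], [0.003, -1.0, -0.001]]
force: [0.2, -0.7, 6.7]
width: 0.007
```

>>> servo_tool(deltas=[[0,0,0.008,0,1],[0.016,0,0.008,0,1],[0.016,0,0.008,0,1],[0.016,0,0.008,0,1]])

```text
time_s: 47.3
ee_pos: [0.7206, -0.117, 0.1357]
orientation: [[1.0, -0.001, 0.001], [-0.001, 0.0, 1.0], [-0.001, -1.0, 0.0]]
force: [0.7, 0.5, 0.2]
width: 0.005
```

```bash
python3 - <<'E'
from h import *
im,p=snap('wrist','w31'); crop(im,200,160,310,270,6,'w31c'); s=get_state(); print(s['ee_pos'],s['force'])
for f in np.arange(-.3,.5,.1): print(round(f,1),proj(p,(.698+.03*np.sin(f),-.1172,.128+.03*np.cos(f))).round(1))
print(proj(p,(.698,-.147,.15)))
E
```

```text
[ 0.72033428 -0.11711487  0.13574552] [-0.18852618 -0.59075397  0.26975942]
-0.3 [256.5 180.2]
-0.2 [256.5 185. ]
-0.1 [256.5 189.8]
0.0 [256.5 194.5]
0.1 [256.5 199. ]
0.2 [256.5 203.3]
0.3 [256.5 207.3]
0.4 [256.5 211. ]
[211.00487183 191.34787268]
```

View pics/w31c.png

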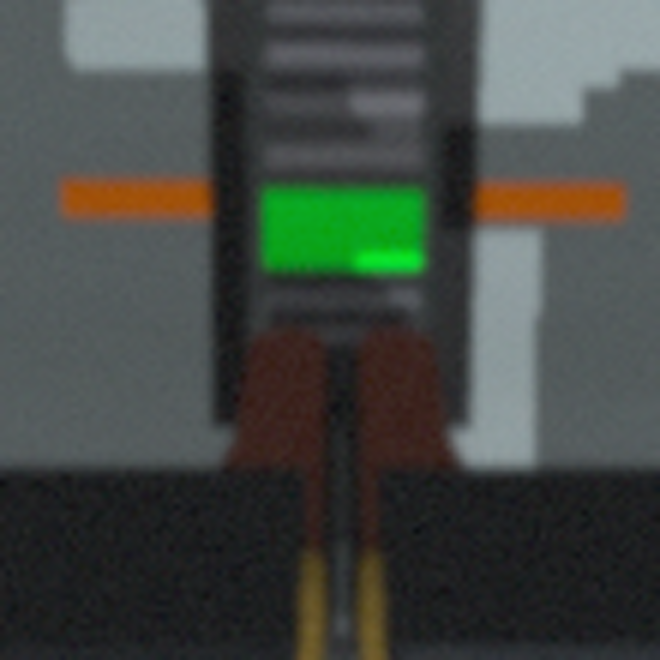

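>>> servo_tool(deltas=[[-0.0135,0,0,0,1],[-0.0135,0,-0.006,0,1],[-0.0135,0,-0.008,0,1],[-0.0135,0,-0.008,0,1],[-0.0155,0,-0.008,0,1],[-0.0176,0,-0.008,0,1],[-0.0176,0,-0.008,0,1],[-0.0176,0,-0.008,0,1]])

```text
time_s: 48.15
ee_pos: [0.7049, -0.1177, 0.1299]
orientation: [[1.0, 0.003, 0.001], [-0.001, -0.001, 1.0], [0.003, -1.0, -0.001]]
force: [-0.4, -0.7, 7.8]
width: 0.01
```

>>> servo_tool(deltas=[[0,0,0.008,0,1],[0.0176,0,0.008,0,1],[0.0176,0,0.008,0,1],[0.0176,0,0.008,0,1]])

```text
time_s: 48.55
ee_pos: [0.7206, -0.1169, 0.1357]
orientation: [[1.0, -0.001, 0.001], [-0.001, 0.0, 1.0], [-0.001, -1.0, 0.0]]
force: [-0.4, 1.0, -0.2]
width: 0.008
```

```bash
python3 - <<'E'
from h import *
im,p=snap('wrist','w32'); crop(im,200,160,310,270,6,'w32c'); s=get_state(); print(s['ee_pos'],s['force'])
E
```

```text
[ 0.72034372 -0.11711399  0.13571155] [ 0.19081624 -0.09266656  0.08487738]
```

View pics/w32c.png

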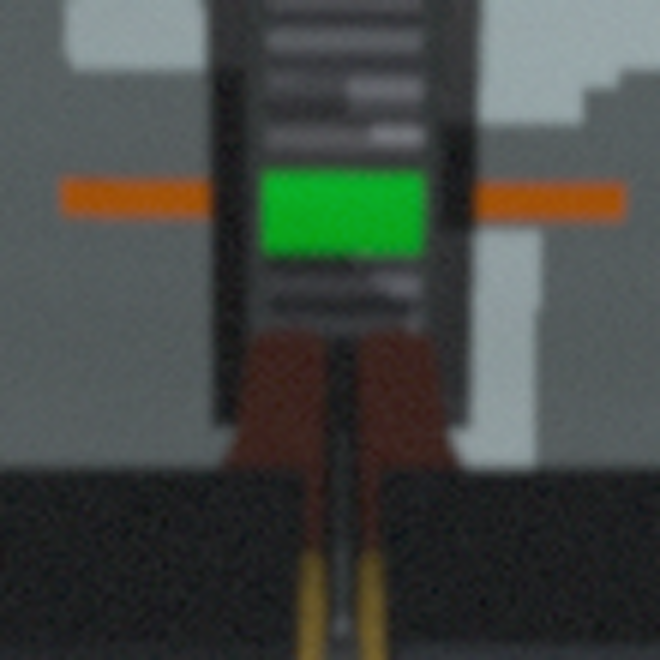

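>>> servo_tool(deltas=[[0,0,0.05,0,1],[-0.02,0.01,0.1,0,1],[-0.06,0.04,0.1,0,1],[-0.1,0.07,0.1,0,1],[-0.14,0.1,0.1,0,1],[-0.18,0.13,0.1,0,1],[-0.22,0.155,0.1,0,1],[-0.255,0.166,0.1,0,1],[-0.273,0.166,0.1,0,1],[-0.273,0.166,0.1,0,1],[-0.273,0.166,0.1,0,1]])

```text
time_s: 49.7
ee_pos: [0.4481, 0.0488, 0.2365]
orientation: [[1.0, 0.001, 0.001], [-0.001, 0.001, 1.0], [0.001, -1.0, 0.001]]
force: [0.1, 1.1, 0.2]
width: 0.007
```

```bash
python3 - <<'E'
from h import *
im,p=snap('scene','s33'); crop(im,170,90,310,210,5.5,'s33c'); s=get_state(); print(s['ee_pos'],s['force'])
im,p2=snap('top','t33'); crop(im,255,110,335,160,9,'t33c')
e=s['ee_pos']; np.set_printoptions(suppress=True)
for z in (0,.02,.0275,.05,.08,.1075): print(z,[((proj(p,e+np.array([dx,dy,z]))-[170,90])*5.5).round(0) for dx,dy in ((0,0),(-.0375,-.089),(.0375,-.089))])
E
```

```text
[0.44868112 0.04863554 0.2364472 ] [-0.35929298  0.70419018 -0.97278812]
0 [array([452., 299.]), array([306., 362.]), array([406., 427.])]
0.02 [array([451., 277.]), array([303., 341.]), array([405., 406.])]
0.0275 [array([451., 269.]), array([302., 333.]), array([405., 398.])]
0.05 [array([451., 244.]), array([300., 308.]), array([403., 374.])]
0.08 [array([450., 209.]), array([296., 274.]), array([402., 341.])]
0.1075 [array([449., 176.]), array([292., 241.]), array([400., 309.])]
```

View pics/s33c.png

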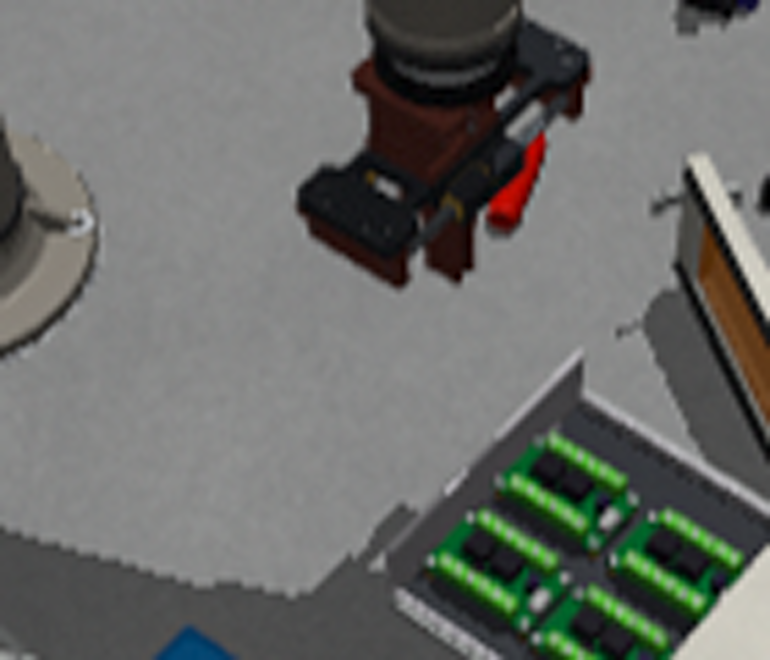

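View pics/t33c.png

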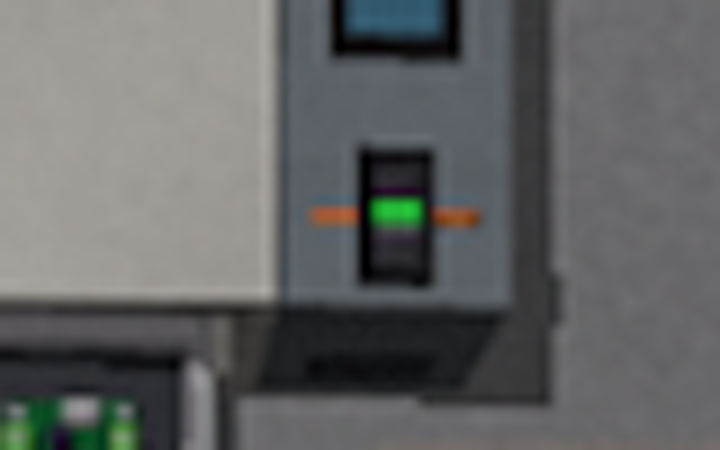

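>>> servo_tool(deltas=[[0,0,-0.05,0,1],[0,0,-0.1,0,1],[0,0,-0.15,0,1],[0,0,-0.18,0,1],[0,0,-0.18,0,1],[0.006,0,-0.18,0,1],[0.012,0,-0.18,0,1],[0.018,0,-0.18,0,1],[0.026,0,-0.18,0,1],[0.036,0,-0.18,0,1],[0.046,0,-0.18,0,1],[0.056,0,-0.18,0,1],[0.066,0,-0.18,0,1],[0.066,0,-0.18,0,1]])

```text
time_s: 51.2
ee_pos: [0.5166, 0.0491, 0.0565]
orientation: [[1.0, 0.003, 0.001], [-0.001, -0.0, 1.0], [0.003, -1.0, -0.0]]
force: [-0.2, -0.7, 0.4]
width: 0.006
```

```bash
python3 - <<'E'
from h import *
im,p=snap('scene','s34'); crop(im,200,110,340,220,5.5,'s34c'); s=get_state(); print(s['ee_pos'],s['force'])
E
```

```text
[0.51552856 0.04895351 0.05630843] [-0.62026507 -0.47546452 -0.00777959]
```

View pics/s34c.png

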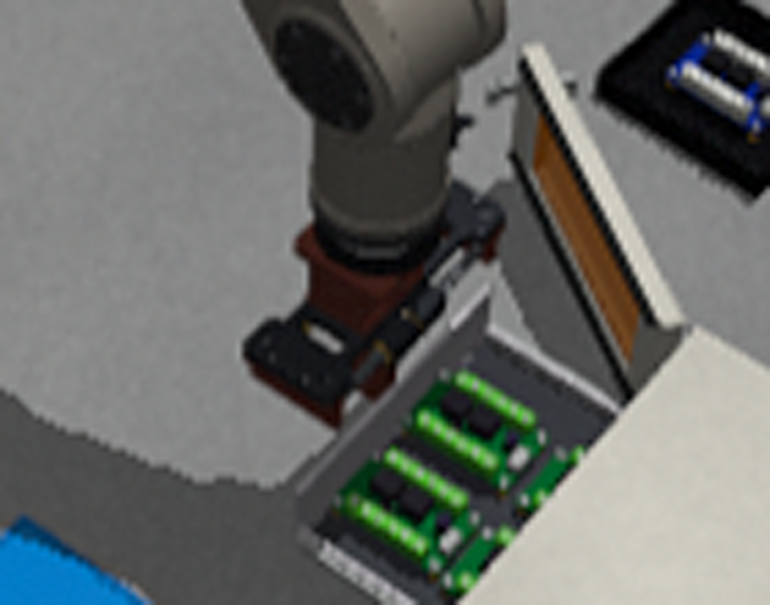

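>>> servo_tool(deltas=[[0.006,0,0,0,1],[0.016,0,0,0,1],[0.026,0,0,0,1],[0.036,0,0,0,1],[0.046,0,0,0,1],[0.056,0,0,0,1],[0.066,0,0,0,1],[0.076,0,0,0,1],[0.086,0,0,0,1],[0.096,0,0,0,1],[0.106,0,0,0,1],[0.114,0,0,0,1],[0.12,0,0,0,1],[0.125,0,0,0,1],[0.13,0,0,0,1],[0.134,0,0,0,1],[0.134,0,0,0,1]])

```text
time_s: 52.95
ee_pos: [0.6492, 0.0493, 0.0565]
orientation: [[1.0, 0.002, 0.001], [-0.001, 0.0, 1.0], [0.002, -1.0, 0.0]]
force: [-0.3, -0.2, -0.3]
width: 0.004
```

>>> servo_tool(deltas=[[0.002,0,0,0,1],[0.004,0,0,0,1],[0.004,0,0,0,1]])

```text
time_s: 53.25
ee_pos: [0.6523, 0.0494, 0.0564]
orientation: [[1.0, 0.0, 0.0], [-0.0, 0.001, 1.0], [0.0, -1.0, 0.001]]
force: [-0.7, 0.3, 0.5]
width: 0.008
```

>>> servo_tool(deltas=[[0.002,0,0,0,1],[0.002,0,0,0,1],[0.002,0,0,0,1]])

```text
time_s: 53.55
ee_pos: [0.6522, 0.0494, 0.0561]
orientation: [[1.0, -0.004, 0.001], [-0.001, 0.001, 1.0], [-0.004, -1.0, 0.001]]
force: [-6.3, 0.9, 5.7]
width: 0.003
```

>>> servo_tool(deltas=[[0.002,0,0,0,1],[0.002,0,0,0,1],[0.002,0,0,0,1]])

```text
time_s: 53.85
ee_pos: [0.6521, 0.0494, 0.0561]
orientation: [[1.0, -0.008, 0.001], [-0.001, 0.001, 1.0], [-0.008, -1.0, 0.001]]
force: [-13.4, 0.3, 11.5]
width: 0.005
```

```bash
python3 - <<'E'
from h import *
im,p=snap('scene','s35'); crop(im,220,120,360,220,5.5,'s35c'); s=get_state(); print(s['ee_pos'],s['force'])
im,p=snap('wrist','w35')
E
```

```text
[0.65214124 0.0493911  0.05607862] [-14.08637938   1.31785681  11.38098721]
```

View pics/s35c.png

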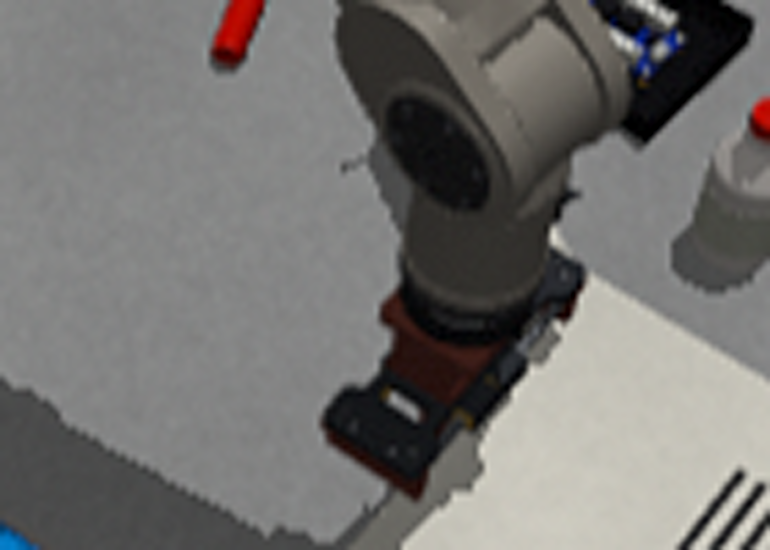

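View pics/w35.png

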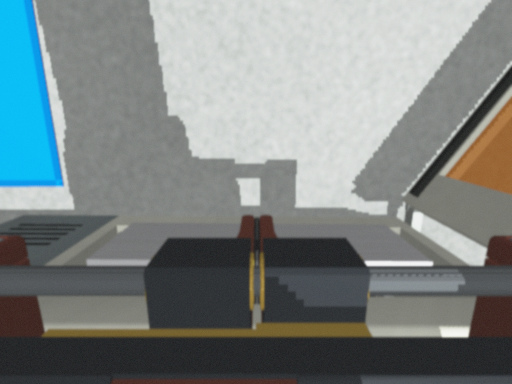

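>>> servo_tool(deltas=[[-0.02,0,0,0,1],[-0.05,0,0.03,0,1],[-0.1,-0.02,0.08,0,1],[-0.13,-0.06,0.13,0,1],[-0.15,-0.1,0.18,0,1],[-0.15,-0.15,0.2,0,1],[-0.15,-0.2,0.2,0,1],[-0.15,-0.25,0.2,0,1],[-0.15,-0.25,0.2,0,1]])

```text
time_s: 54.85
ee_pos: [0.5064, -0.2029, 0.2577]
orientation: [[1.0, 0.003, -0.0], [0.0, 0.0, 1.0], [0.003, -1.0, 0.0]]
force: [1.3, -0.7, -0.6]
width: 0.007
```

```bash
python3 - <<'E'
from h import *
im,p=snap('scene','s36'); crop(im,230,100,370,220,5.5,'s36c'); s=get_state(); print(s['ee_pos'],s['force'])
im,p=snap('top','t36'); crop(im,140,120,300,230,5,'t36c')
E
```

```text
[ 0.50477111 -0.21278992  0.25950499] [-1.22588555 -5.45819579  1.51031057]
```

View pics/s36c.png

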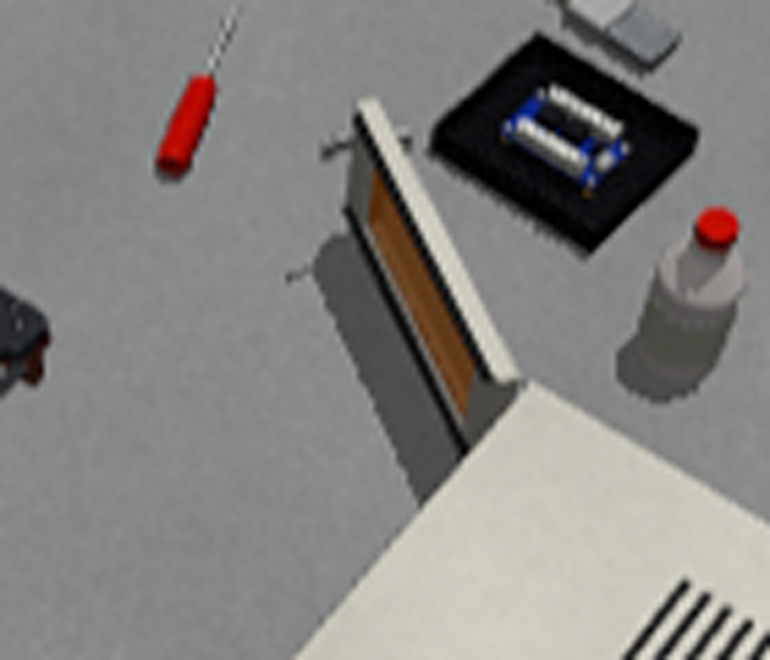

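View pics/t36c.png

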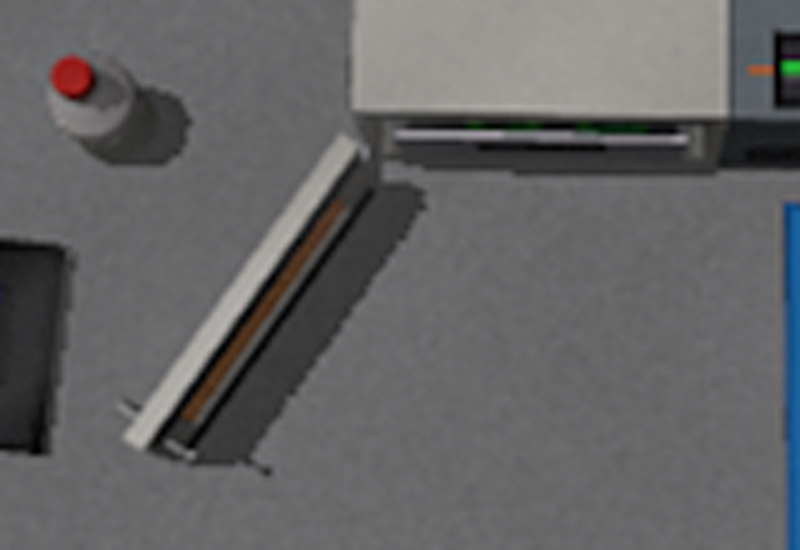

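```bash
python3 - <<'E'
from m import *
f=lambda c:up(c,(140,120),5)
F=atz(T,*f((137,442)),.134);H=atz(T,*f((351,142)),.134)
print(F,H,'lip',atz(T,*f((540,137)),.1), atz(T,*f((395,133)),.1),atz(T,*f((688,141)),.1))
d=F-H; print(np.arctan2(-d[0],-d[1]))
# hinge estimate: box front x .667 -> hinge x=.667-.006-.0075, y=.049+.1235
h=np.array([.6535,.1725])
d=F[:2]-h; th=np.arctan2(-d[0],-d[1]); print('theta',th,np.linalg.norm(d))
# push contact path: tip centre at r along door, offset outward n*(.0075+.011)
for t in [th,1.9,1.7,1.5,1.3,1.1,.9,.7,.5,.3,.15,.05,0]:
    u=np.array([-np.sin(t),-np.cos(t)]); n=np.array([-np.cos(t),np.sin(t)])
    for r in (.16,): print(round(t,2),(h+r*u+n*(.0075+.011)).round(4))
E
```

```text
[0.4499 0.3089 0.134 ] [0.6506 0.1753 0.134 ] lip [0.6636 0.0507 0.1   ] [0.6654 0.1496 0.1   ] [ 0.6618 -0.0503  0.1   ]
2.158370684175601
theta 2.1612942420184886 0.2450629967335796
2.16 [0.5309 0.277 ]
1.9 [0.5081 0.2417]
1.7 [0.4972 0.2115]
1.5 [0.4926 0.1796]
1.3 [0.4944 0.1475]
1.1 [0.5025 0.1164]
0.9 [0.5167 0.0875]
0.7 [0.5363 0.062 ]
0.5 [0.5606 0.041 ]
0.3 [0.5885 0.0251]
0.15 [0.6113 0.0171]
0.05 [0.627  0.0136]
0 [0.635  0.0125]
```

>>> servo_tool(deltas=[[0,0,0,0,1],[0,0,0,0,1]])

```text
time_s: 55.15
ee_pos: [0.5065, -0.1998, 0.2559]
orientation: [[1.0, -0.0, -0.001], [0.001, 0.001, 1.0], [-0.0, -1.0, 0.001]]
force: [0.9, 1.0, 0.3]
width: 0.005
```

>>> servo_tool(deltas=[[0.004,0.05,0,0,1],[0.008,0.1,0,0,1],[0.012,0.15,0,0,1],[0.016,0.2,0,0,1],[0.02,0.25,0,0,1],[0.024,0.3,0,0,1],[0.028,0.35,0,0,1],[0.032,0.4,0,0,1],[0.036,0.45,0,0,1],[0.0415,0.5,0,0,1],[0.0415,0.503,0,0,1],[0.0415,0.503,-0.05,0,1],[0.0415,0.503,-0.1,0,1],[0.0415,0.503,-0.15,0,1],[0.0415,0.503,-0.178,0,1],[0.0415,0.503,-0.178,0,1],[0.0415,0.503,-0.178,0,1]])

```text
time_s: 56.85
ee_pos: [0.5471, 0.3028, 0.0786]
orientation: [[1.0, -0.0, -0.001], [0.001, -0.0, 1.0], [-0.0, -1.0, -0.0]]
force: [0.3, 0.7, 0.9]
width: 0.005
```

```bash
python3 - <<'E'
from h import *
im,p=snap('scene','s37'); crop(im,230,100,370,220,5.5,'s37c'); s=get_state(); print(s['ee_pos'],s['force'])
h=np.array([.6535,.1725])
for t in np.arange(2.1,-.05,-.1):
    u=np.array([-np.sin(t),-np.cos(t)]); n=np.array([-np.cos(t),np.sin(t)])
    q=h+.16*u+n*(.0075+.010)-s['ee_pos'][:2]; print(round(t,2),q.round(3))
E
```

```text
[0.54825802 0.30306089 0.07987443] [0.10992316 0.7299447  0.80207304]
2.1 [-0.024 -0.035]
2.0 [-0.033 -0.048]
1.9 [-0.041 -0.062]
1.8 [-0.047 -0.077]
1.7 [-0.051 -0.093]
1.6 [-0.054 -0.108]
1.5 [-0.056 -0.124]
1.4 [-0.055 -0.141]
1.3 [-0.054 -0.156]
1.2 [-0.05  -0.172]
1.1 [-0.045 -0.188]
1.0 [-0.039 -0.202]
0.9 [-0.031 -0.216]
0.8 [-0.022 -0.229]
0.7 [-0.011 -0.242]
0.6 [ 0.    -0.253]
0.5 [ 0.013 -0.263]
0.4 [ 0.027 -0.271]
0.3 [ 0.041 -0.278]
0.2 [ 0.056 -0.284]
0.1 [ 0.072 -0.288]
-0.0 [ 0.088 -0.291]
```

View pics/s37c.png

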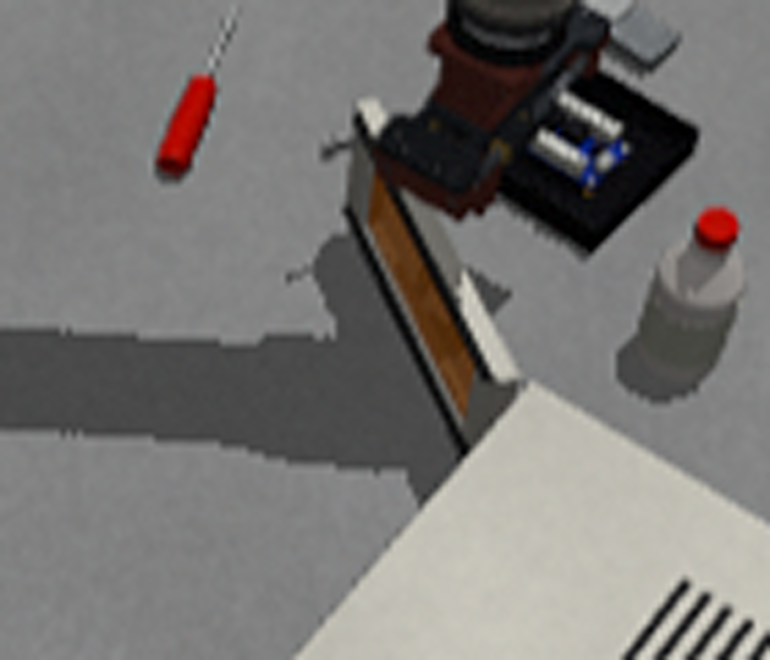

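>>> servo_tool(deltas=[[-0.012,-0.018,0,0,1],[-0.024,-0.035,0,0,1],[-0.033,-0.048,0,0,1],[-0.041,-0.062,0,0,1],[-0.047,-0.077,0,0,1],[-0.051,-0.093,0,0,1],[-0.054,-0.108,0,0,1],[-0.056,-0.124,0,0,1],[-0.055,-0.141,0,0,1],[-0.054,-0.156,0,0,1],[-0.05,-0.172,0,0,1],[-0.045,-0.188,0,0,1],[-0.039,-0.202,0,0,1],[-0.031,-0.216,0,0,1],[-0.022,-0.229,0,0,1],[-0.011,-0.242,0,0,1],[0,-0.253,0,0,1],[0,-0.253,0,0,1]])

```text
time_s: 58.7
ee_pos: [0.5489, 0.0464, 0.0784]
orientation: [[1.0, 0.001, 0.004], [-0.004, -0.001, 1.0], [0.001, -1.0, -0.001]]
force: [-0.8, -0.5, 0.4]
width: 0.003
```

```bash
python3 - <<'E'
from h import *
im,p=snap('scene','s38'); crop(im,230,100,370,220,5.5,'s38c'); s=get_state(); print(s['ee_pos'],s['force'])
E
```

```text
[0.54792705 0.04762931 0.07813236] [ 0.36038626 -0.36992654  0.20408885]
```

View pics/s38c.png

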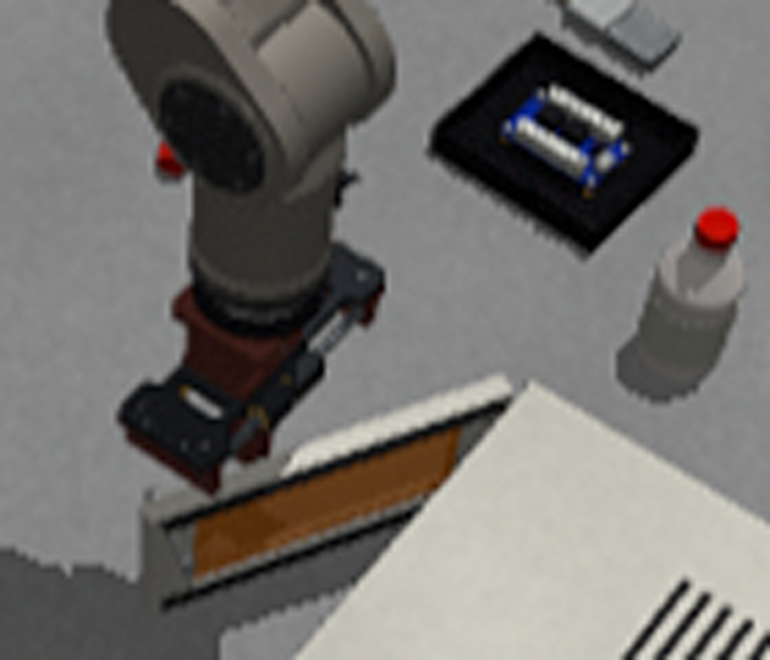

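>>> servo_tool(deltas=[[0.013,-0.01,0,0,1],[0.027,-0.018,0,0,1],[0.041,-0.025,0,0,1],[0.056,-0.031,0,0,1],[0.066,-0.034,0,0,1],[0.074,-0.036,0,0,1],[0.08,-0.037,0,0,1],[0.084,-0.038,0,0,1],[0.088,-0.038,0,0,1],[0.088,-0.038,0,0,1]])

```text
time_s: 59.75
ee_pos: [0.6349, 0.0114, 0.0779]
orientation: [[1.0, -0.002, 0.0], [-0.0, 0.0, 1.0], [-0.002, -1.0, 0.0]]
force: [-2.8, 1.8, 0.1]
width: 0.006
```

>>> servo_tool(deltas=[[0.002,0,0,0,1],[0.004,0,0,0,1],[0.004,0,0,0,1]])

```text
time_s: 60.05
ee_pos: [0.6347, 0.0114, 0.0779]
orientation: [[1.0, -0.01, 0.001], [-0.001, 0.001, 1.0], [-0.01, -1.0, 0.001]]
force: [-15.9, 1.6, 11.8]
width: 0.006
```

>>> servo_tool(deltas=[[0.002,0,0,0,1],[0.002,0,0,0,1]])

```text
time_s: 60.25
ee_pos: [0.6346, 0.0114, 0.0778]
orientation: [[1.0, -0.014, 0.001], [-0.001, 0.002, 1.0], [-0.014, -1.0, 0.002]]
force: [-22.2, 2.7, 17.7]
width: 0.0
```

>>> servo_tool(deltas=[[-0.01,0,0,0,1],[-0.04,0,0,0,1],[-0.08,-0.02,0.04,0,1],[-0.11,-0.05,0.09,0,1],[-0.13,-0.09,0.14,0,1],[-0.14,-0.14,0.17,0,1],[-0.14,-0.19,0.17,0,1],[-0.14,-0.24,0.17,0,1],[-0.14,-0.27,0.17,0,1],[-0.14,-0.27,0.17,0,1]])

```text
time_s: 61.25
ee_pos: [0.5008, -0.2649, 0.2498]
orientation: [[1.0, 0.003, 0.007], [-0.007, -0.003, 1.0], [0.003, -1.0, -0.003]]
force: [0.2, -0.6, -0.8]
width: 0.005
```

```bash
python3 - <<'E'
from m import *
im,p=snap('scene','s39'); crop(im,220,110,360,250,5.5,'s39c'); s=get_state(); print(s['ee_pos'],s['force'])
im,p=snap('top','t39'); crop(im,190,60,330,160,5.5,'t39c')
E
```

```text
[ 0.5005 -0.2666  0.2497] [ 0.0277 -2.6063 -0.0056]
```

View pics/s39c.png

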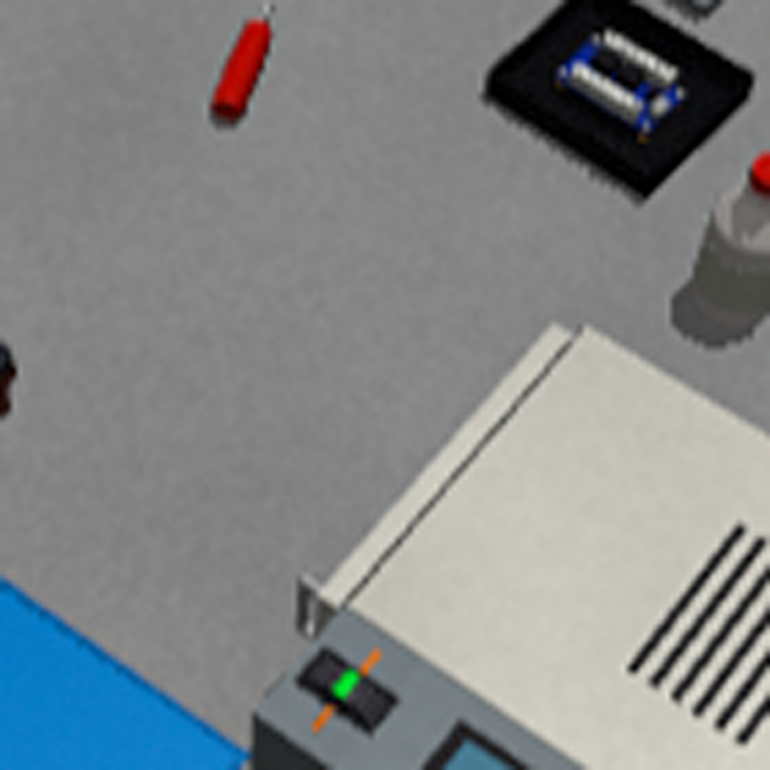

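View pics/t39c.png

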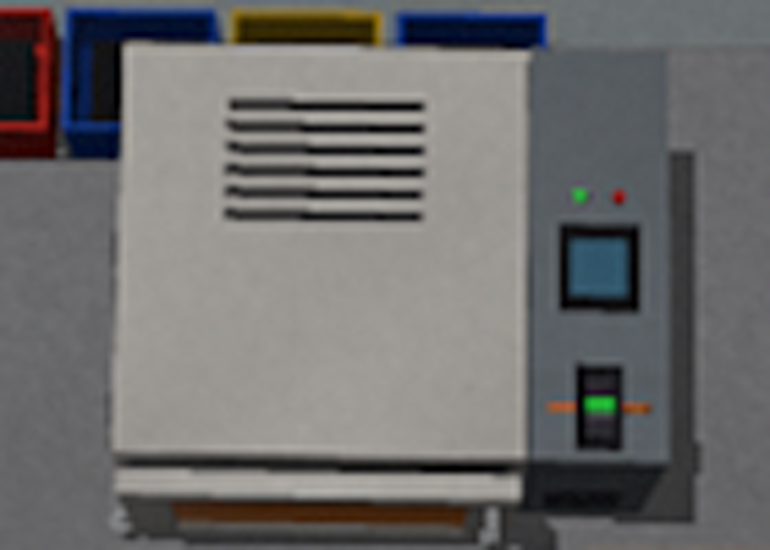

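View pics/t39.png

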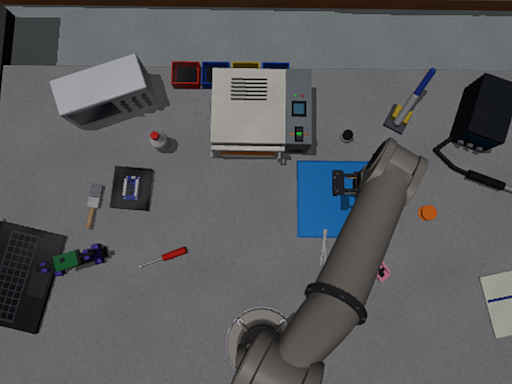

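```bash
python3 - <<'E'
from h import *
print(hand_in())
E
```

```text
the job is handed in; nothing more can be done
None
```

The batch is changed and the job is handed in, at about 61 s on the robot's clock. No verdict came back.

- **Cured board:** it lies flat in the black tote.
- **Green boards:** all four lie parts side up on the tray, side by side, with gaps of at least 5 mm. One had been knocked about 3 cm on the mat, so I measured it again before picking it up.
- **Tray:** I pushed it in against its stop. The front plate measured x ≈ 0.6636, against about 0.663 expected when home.
- **Thumbwheel:** the green band stands in line with the orange lines, within about 0.02 rad by the wrist camera. The top and scene views agree.
- **Door:** it is shut. It did not move under about 22 N and lies parallel to the cabinet front in both views. I did not pull on it to test the catch.

**Things that went differently from the description:**
- The fingertips sit about 27 mm above the reported TCP, so the first grasp closed above the board without touching anything. I found the offset and corrected for it.
- I swung the door open to its limit at the start, so the gripper could clear it.
- While I was setting down the third board, the push-down reached about 25 N and the tray crept in a few millimetres. I re-measured the boards afterwards and they lay flat.
- In the last pictures the arm hid part of the mat and one pink decoy. The other things on the bench that I could see had not moved.

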